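Rack the carvers and bolt them in

ROBOT

A 6-joint arm with a two-finger parallel gripper is mounted at the origin on the work surface. World frame = base frame: x ahead of the robot, y to its left, z up, the work surface at z = 0. Lengths are in mm, angles in rad, forces in N, time in s.
With the tool pointing down it reaches from about 300 to 875 mm from the base axis. Payload 4.2 kg.
Tool frame: the origin (TCP) lies midway between the tips of the shut fingers; the grasp point (between the pads) lies 19 mm behind it (env.pinch_z is the z of the grasp point in the tool frame, in mm); z points along the fingers, y is the line along which they close (so a half turn about z gives the same grasp; the last joint's range is limited). The gripper opens to 85 mm and grips with 20 to 120 N. Pads are 22 mm wide; open, the fingers measure 114 mm over their backs; the gripper's body (76 mm by 85 mm) begins 54 mm behind the grasp point. The pads swing forward as they close: fully open they stand 13 mm farther back than shut.
Start: joints at [1.257, 0.32, 1.565, -0, 1.257, -0.02], TCP at [166.517, 550.376, 231.338] pointing down, gripper open.
Joint ranges: [-3.11, 3.11], [-0.84, 2.01], [0.21, 2.61], [-1.34, 4.49], [0.05, 2.63], [-2.56, 2.56]. Speed limits (rad/s): [2.57, 2.57, 3.14, 3.14, 3.14, 3.14].

INTERFACE

Orientations are given as a unit quaternion [x, y, z, w].
In Python, from rig import env gives the robot as it stands.
- The arm moves only by the tool carry_out, never from a script. Its arguments are lists of equal length, an entry for each row: "translation": the shift along the tool's x, y, z scaled (see below), a list of three; "turn": the turn about the tool's z scaled (see below). A call has 1 to 8 rows; each row shifts and turns the commanded pose from where the row before left it, along the tool's axes as they then stand; what a row does not reach is not made up. The controller multiplies each number of a shift by 40 mm and each number of a turn by 0.12 rad. A row lasts 1/10 s, in which the tool goes at most 50 mm and 8.59 degrees, less where a joint would pass 70% of its speed; a pose out of reach is approached as far as the arm can. A call with a number of a shift or a turn outside -1 to 1 is refused whole. A call with a gripper value outside its range is refused whole. "jaw" is the closure, from -1 (fully open) to 1 (shut), set as the call begins (left out, the last holds). The fingers move at their own pace and stop on an object; "force" is the grip in N (left out, the last holds). Time passes only in rows, so rows that do not move let the fingers close. It gives the time, the measured TCP pose, the force, the opening and the grip force at its end, in the units of the state.
- env.read_state(): the state, without advancing time (a new reading comes with each control period).
- env.snapshot(name): name is "scene" or "top" or "wrist"; returns the picture (400x640x3 uint8, blue, green, red); there is no depth.
- env.calibration(name): a dict with "camera_matrix" (3x3 intrinsics, pixels), "R" (3x3) and "t" (3): a world point X has camera coordinates R X + t. Camera axes: x right, y down, z forward; pixel columns grow to the right and rows downward; lengths in mm; the calibration is good to about 2 mm. A picture is of the moment at which its call begins: read the wrist's pose just before it. calibration takes no time and is no camera call; for the wrist camera it gives the pose at the moment of the call.
- env.finish_job(): hands the job in; it is judged then, once.
Trained networks look in the newest picture that a camera, given by its name, has taken for a name from the list of things; names that differ only in an ending like _2 or _b are one class to them, and where a whole thing is asked for, a point or a joint stands for the part that bears it (a point fixed in the world has none). Each returns a list of dicts, best first, with "score" (0 to 1); they miss things now and then, are a little off and sometimes report something else, mostly with a low value. They report only what shows in the picture. A call takes as long as a camera call.
- env.find_in(camera, label): "at" ([x, y, z] in mm, in world coordinates, good to about 4 mm: the middle of the surface that is visible of it).
- env.silhouettes(camera, label): "region" (400x640 bool, what is visible of it).
The state is a dict: "time": time; "joint_positions": joint angles; "dq": joint speeds; "tau": joint torques, N m; "position": TCP position; "ee_rot": TCP orientation; "contact_force": force on the tool from outside, world axes, zero at the start; "ft_torque": the same for the moment, N m; "opening": opening from 0.0 (shut) to 1.0 (fully open); "grasp_force": force on a finger pad.
Only numpy, scipy, OpenCV 4.12 (cv2) and the standard library are available. Lean on these libraries where they do the work, as an engineer would, in place of code of your own. Each camera call takes 0.05 s, during which the arm holds its last target. There are 200 camera calls.

TASK

Put the three carvers away in the rack: take them from the sloping rest and drop each one handle-down into its own narrow well, the shortest in the well nearest the bolt's handle, the middle-sized one in the middle, and the longest in the well nearest the keeper. Once all three stand in their wells, slide the bolt across in front of them until it is fully home in its keeper. Leave the other things on the bench where they are.

Things in the scene. Friction and masses are not known exactly. Their poses are not given: they have to be found in the camera images.
- carver_short: Short carver, square hoe blade 22 mm wide, 150 mm long. Horn-coloured round handle 16 mm thick, 130 mm long with its ferrule; then the steel end. 60 g, balance point 65 to 73 mm from the butt. Origin: centre of the flat butt; z runs along it to the steel end. Starts in any one channel of the rest, sloping 45 deg, butt down; beyond 82 mm from the butt it hangs free: pinch it from above at 113 mm.
- carver_mid: Middle carver, round disc end 22 mm wide, 175 mm long. Horn-coloured round handle 16 mm thick, 130 mm long with its ferrule; then the steel end. 60 g, balance point 65 to 73 mm from the butt. Origin: centre of the flat butt; z runs along it to the steel end. Starts in any one channel of the rest, sloping 45 deg, butt down; beyond 82 mm from the butt it hangs free: pinch it from above at 113 mm.
- carver_long: Long carver, leaf blade 16 mm wide, 200 mm long. Horn-coloured round handle 16 mm thick, 130 mm long with its ferrule; then the steel end. 60 g, balance point 65 to 73 mm from the butt. Origin: centre of the flat butt; z runs along it to the steel end. Starts in any one channel of the rest, sloping 45 deg, butt down; beyond 82 mm from the butt it hangs free: pinch it from above at 113 mm.
- rest: Fixed sloping white rest, 190 mm wide, three open channels 60 mm apart. Origin: on the table below the foot of the middle channel; x is the way the carvers slope up (away from the robot), y along the row, z up. Its board rises at 45 deg from 24 to 82 mm above the table and ends at x = 58 mm; channel fences 8 mm high. The carvers lie butt against its foot ledge.
- rack: Fixed rack: base board 100 x 390 mm, on it an oak block (48 x 166 mm, top at 72 mm) with three narrow wells 52 mm apart. Origin: on the table below the middle well; x points across the row away from the robot, y along the row from the keeper end to the bolt's handle end, z up. Behind the wells a rail at x = 32 mm, height 105 mm, on posts at y = -80 and 80 mm.
- well_handle (a point): Centre of the floor of the well nearest the bolt's handle (rack y = +52 mm): a square well, 24 x 24 mm in plan and 52 mm deep, its floor 20 mm and its mouth 72 mm above the table.
- well_middle (a point): Centre of the floor of the middle well: a square well, 24 x 24 mm in plan and 52 mm deep, its floor 20 mm and its mouth 72 mm above the table.
- well_keeper (a point): Centre of the floor of the well nearest the keeper (rack y = -52 mm): a square well, 24 x 24 mm in plan and 52 mm deep, its floor 20 mm and its mouth 72 mm above the table.
- bolt_grip (a point): Point to grip on the bolt's handle, an upright round bronze pin, 14 mm thick, on the bolt's rear end: on its axis, 144 mm above the table, 14 mm below its top; free all round from 110 mm up. The bolt runs along the rack's y at x = -32 mm, axis 100 mm up, through guides at y = 80 and 276 mm (110 mm high); the keeper is the bronze fork at y = -80 mm (115 mm high).
- bolt (a joint): Travel of the bolt in m along the rack's -y: 0 fully drawn back, 0.156 fully home at its stop, its nose in the keeper. It starts drawn back, between 0 and 0.03, slides against 1.5 N of friction and stays where it is left.

How it is judged (in metres and radians):
On the way:
1. all three carvers stand handle-down at the bottom of their own wells while the bolt is still drawn back (travel under 80 mm) (horizontal distance between carver_short and well_handle below 0.01 m and z of carver_short in the frame of rack between 0.012 and 0.028 m and angle between each of carver_short, carver_mid, carver_long's own z axis and vertical below 0.25 rad and horizontal distance between carver_mid and well_middle below 0.01 m and z of carver_mid in the frame of rack between 0.012 and 0.028 m and horizontal distance between carver_long and well_keeper below 0.01 m and z of carver_long in the frame of rack between 0.012 and 0.028 m and value of joint bolt below 0.08 m), for 0.2 s.
At the end, for the whole second after the job is handed in: Each carver stands handle-down in its own well (short: nearest the bolt's handle; middle-sized: middle; long: nearest the keeper), its butt within 10 mm of the well's centre and less than 8 mm above the well's floor, leaning less than 0.25 rad, at rest; the bolt is home (travel over 148 mm of 156) (horizontal distance between carver_short and well_handle below 0.01 m and z of carver_short in the frame of rack between 0.012 and 0.028 m and angle between each of carver_short, carver_mid, carver_long's own z axis and vertical below 0.25 rad and horizontal distance between carver_mid and well_middle below 0.01 m and z of carver_mid in the frame of rack between 0.012 and 0.028 m and horizontal distance between carver_long and well_keeper below 0.01 m and z of carver_long in the frame of rack between 0.012 and 0.028 m and value of joint bolt above 0.148 m and linear speed of each of carver_short, carver_mid, carver_long below 0.03 m/s); the robot touches nothing.
It fails at once if a bystander (cast, copper ring, vial, bowl, brush, wax block) is moved more than 30 mm (distance of any of cast, sprue_ring, vial, bowl, brush, wax_block from where it was at the start of the episode above 0.03 m).
It also fails if it takes over 72 s, if anything falls off the work surface, if the arm or the gripper's body presses on something with over 40 N, if the wrist force passes 120 N, or if a joint passes its speed limit or range.

## Working session

There is one attempt and no reset: what is moved stays moved. The work goes in short steps, Python scripts to look and compute and a tool call to move; the robot and the scene stay as the last step left them, time stands still between calls to the robot, and variables do not carry over. Pictures are saved under pics/ and viewed, at most 10 in all, crops included, and the job is handed in when it is done.

Besides the shell and the picture viewer there is one more tool, called after "Call:" as name([rows], argument=value, ...), one row to a line, values as JSON. carry_out: Moves the arm, as the interface text tells. Its arguments: {"type":"object","properties":{"translation":{"type":"array","items":{"type":"array","items":{"type":"number","minimum":-1,"maximum":1}}},"turn":{"type":"array","items":{"type":"number","minimum":-1,"maximum":1}},"jaw":{"type":"number"},"force":{"type":"number"}},"required":["translation","turn"]}

```bash
mkdir -p pics; ls; python3 - <<'E'
from rig import env
import cv2,numpy as np
s=env.read_state();print(s['time'],s['position'],s['ee_rot'],s['opening'],env.pinch_z)
a=env.snapshot('scene');b=env.snapshot('top')
cv2.imwrite('pics/a.png',np.vstack([a,b])[:, :] if 0 else a);cv2.imwrite('pics/b.png',b)
for c in('scene','top'):
  for n in ['carver_short','carver_mid','carver_long','rest','rack','bolt_grip','bolt','well_handle','well_middle','well_keeper']:
    try:
      print(c,n,[(np.round(d['at']),round(d['score'],2)) for d in env.find_in(c,n)[:4]])
    except Exception as e: print(c,n,e)
print(env.calibration('top'),env.calibration('scene'))
E
```

```text
pics
0.0 [166.35560225 549.92646549 230.48905366] [ 1.46338263e-01  9.89234231e-01 -8.53524630e-04 -1.42086265e-04] 0.9998737623910083 -18.700000000000003
scene carver_short [(array([399., 264.,  97.]), 0.59)]
scene carver_mid [(array([435., 213., 103.]), 0.77)]
scene carver_long [(array([373., 312., 110.]), 0.68), (array([397., 264.,  97.]), 0.31)]
scene rest [(array([403., 222.,  10.]), 0.72)]
scene rack [(array([669., -78.,  11.]), 0.92)]
scene bolt_grip [(array([655.,  35., 103.]), 0.55)]
scene bolt [(array([658.,  38., 106.]), 0.7)]
scene well_handle [(array([671., -77.,  12.]), 0.56)]
scene well_middle [(array([670., -76.,  12.]), 0.7)]
scene well_keeper [(array([671., -75.,  11.]), 0.58)]
top carver_short [(array([393., 262.,  95.]), 0.86)]
top carver_mid [(array([429., 208.,  96.]), 0.72)]
top carver_long [(array([369., 319., 106.]), 0.66)]
top rest [(array([367., 240.,  36.]), 0.56)]
top rack []
top bolt_grip [(array([652.,  28., 108.]), 0.94), (array([367., 243.,  38.]), 0.65)]
top bolt [(array([653.,  29., 108.]), 0.66), (array([654., -71.,  11.]), 0.32)]
top well_handle [
[... 245 characters left out ...]
     [  0.        , 516.47404738, 201.97854939],
       [  0.        ,   0.        ,   1.        ]]), 'R': array([[ 0.11595297, -0.99324255,  0.0049136 ],
       [-0.96202132, -0.11353621, -0.24824283],
       [ 0.24712321,  0.0240575 , -0.96868538]]), 't': array([-7.70812171e-01,  5.16634474e+02,  1.22324274e+03])} {'camera_matrix': array([[517.93769896,   0.        , 319.97825003],
       [  0.        , 517.93769896, 193.60393561],
       [  0.        ,   0.        ,   1.        ]]), 'R': array([[ 0.4458737 ,  0.89503589, -0.01036323],
       [ 0.69499135, -0.35346868, -0.6261365 ],
       [-0.56407772,  0.27197545, -0.77964459]]), 't': array([-241.16324271, -254.45423079, 1383.36236609])}
```

View pics/a.png

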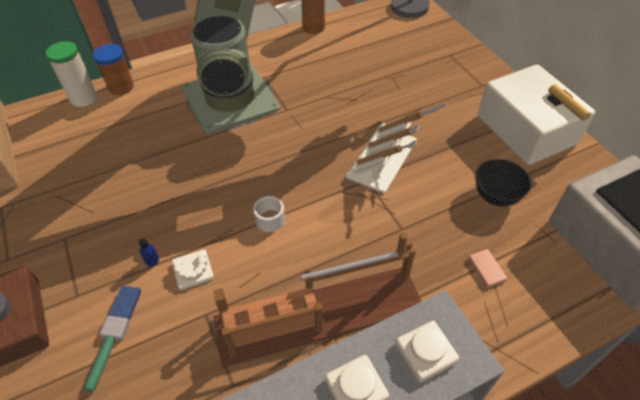

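View pics/b.png

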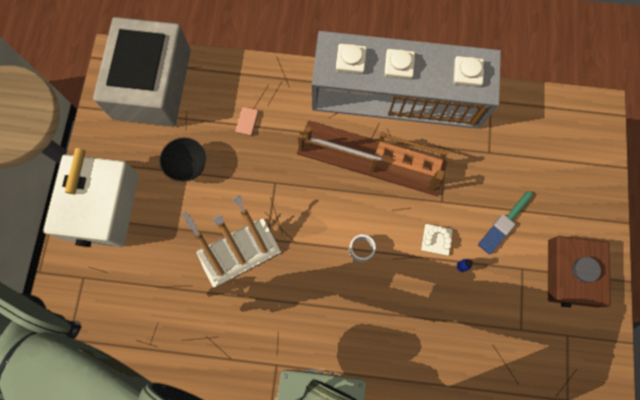

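The overview shows the rest around top-view (240,250) with butts near (220,275), (243,262) and (267,250). The rack runs from its keeper at (440,180) to the bolt handle at (305,135). I'll write a move helper, get the wrist camera offset and rough frames.

```bash
cat > h.py <<'E'
from rig import env
import numpy as np, cv2
from scipy.spatial.transform import Rotation as Ro
def st():
    s=env.read_state(); R=Ro.from_quat(s['ee_rot']).as_matrix() if len(np.ravel(s['ee_rot']))==4 else np.array(s['ee_rot'])
    return s,np.array(s['position']),R
def yaw(R): return np.degrees(np.arctan2(R[1,1],R[0,1]))  # heading of tool y
def ray(c,u,v,z,cal=None):
    k=cal or env.calibration(c); d=k['R'].T@np.linalg.inv(k['camera_matrix'])@[u,v,1]; o=-k['R'].T@k['t']
    return o+d*(z-o[2])/d[2]
def proj(c,P,cal=None):
    k=cal or env.calibration(c); q=(k['R']@np.atleast_2d(P).T+np.array(k['t'])[:,None]); q=k['camera_matrix']@q; return (q[:2]/q[2]).T
def plan(P,yw=None):
    "print units to reach TCP P, heading yw: total turn first, then shift in the turned tool axes"
    s,p,R=st(); y0=yaw(R); t=0
    if yw is not None: t=(y0-yw+180)%360-180
    y=np.radians(y0-t); ay=np.array([np.cos(y),np.sin(y),0]); ax=np.array([-ay[1],ay[0],0])
    d=np.array(P)-p
    print('t',s['time'],'at',p.round(1),'yaw',y0.round(1),'TURN units',round(np.radians(t)/.12,2),'SHIFT after turn',np.round([d@ax/40,d@ay/40,-d[2]/40],2),'before turn',np.round(R.T@d/40,2))
E
python3 - <<'E'
from h import *
s,p,R=st();k=env.calibration('wrist');o=-k['R'].T@k['t'];print('cam in tool',R.T@(o-p),'axis in tool',(R.T@k['R'].T).round(2),k['camera_matrix'][0],s['joint_positions'])
for n,px in dict(butt_l=(220,275),butt_m=(243,262),butt_r=(267,250)).items(): print(n,ray('top',*px,30))
print('base corners',ray('top',310,122,10),ray('top',298,150,10),ray('top',440,192,10))
for px in [(387,152),(407,158),(428,165)]: print('well',ray('top',*px,72))
for n in('cast','sprue_ring','vial','bowl','brush','wax_block'): print(n,[d['at'].round() for d in env.find_in('top',n)[:1]])
rm=env.silhouettes('top','rest')
if rm: print(cv2.boxPoints(cv2.minAreaRect(np.argwhere(rm[0]['region'])[:,::-1].astype(np.float32))))
plan([340,220,330],118)
E
```

```text
cam in tool [  79.30362688   -0.91154866 -141.13658336] axis in tool [[ 0.   -0.95 -0.31]
 [ 1.    0.    0.  ]
 [ 0.   -0.31  0.95]] [337.13527942   0.         321.89852796] [ 1.25697243e+00  3.19588036e-01  1.56447529e+00 -1.33648650e-05
  1.25741684e+00 -2.00077233e-02]
butt_l [308.57221526 279.75525629  30.        ]
butt_m [347.07349253 228.19937371  30.        ]
butt_r [383.86758795 173.129791    30.        ]
base corners [747.10004621 108.74325096  10.        ] [663.43119254 130.95267359  10.        ] [ 591.51845037 -253.20766299   10.        ]
well [662.45567158 -99.55338763  72.        ]
well [ 652.35948168 -151.34534903   72.        ]
well [ 639.95802702 -205.52889171   72.        ]Traceback (most recent call last):
  File "<stdin>", line 6, in <module>
ValueError: it knows: bolt, bolt_grip, carver_long, carver_mid, carver_short, rack, rest, well_handle, well_keeper, well_middle
```

```bash
cat >> h.py <<'E'
def rows(P,yw,n):
    "rows of a straight move to P turning to heading yw on the way"
    s,p,R=st(); y0=yaw(R); t=(y0-yw+180)%360-180; d=(np.array(P)-p)/n; L=[]
    for i in range(n):
        y=np.radians(y0-t*i/n); ay=np.array([np.cos(y),np.sin(y)]); ax=np.array([-ay[1],ay[0]])
        L.append([round(float(v),2) for v in (d[:2]@ax/40,d[:2]@ay/40,-d[2]/40)])
    print(round(s['time'],2),p.round(1),round(y0,1),'turn',round(np.radians(t)/n/.12,3),L)
E
python3 - <<'E'
from h import *
rows([390,250,260],125,8)
E
```

```text
1.1 [166.5 550.4 231.4] 73.2 turn -0.942 [[-0.94, -0.7, -0.09], [-0.86, -0.8, -0.09], [-0.76, -0.89, -0.09], [-0.65, -0.97, -0.09], [-0.54, -1.04, -0.09], [-0.42, -1.09, -0.09], [-0.3, -1.13, -0.09], [-0.17, -1.16, -0.09]]
```

Call:
carry_out([
  [-0.9,-0.7,-0.1],
  [-0.85,-0.8,-0.1],
  [-0.75,-0.9,-0.1],
  [-0.65,-0.95,-0.1],
  [-0.55,-1,-0.1],
  [-0.4,-1,-0.1],
  [-0.3,-1,-0.1],
  [-0.2,-1,-0.1],
], turn=[-0.95,-0.95,-0.95,-0.95,-0.95,-0.95,-0.95,-0.95], jaw=0)

```text
time: 1.9
position: [383.9, 265.8, 263.8]
ee_rot: [-0.306, 0.952, 0.0, 0.0]
contact_force: [0.7, 0.3, 0.6]
opening: 0.499
grasp_force: 0.0
```

```bash
python3 - <<'E'
from h import *
env.read_state(); 
s,p,R=st(); print(s['time'],p,yaw(R),s['opening'],s['joint_positions'])
k=env.calibration('wrist');im=env.snapshot('wrist');cv2.imwrite('pics/w1.png',im)
np.savez('w1.npz',im=im,K=k['camera_matrix'],R=k['R'],t=k['t'])
for n in('carver_short','carver_mid','carver_long','rest'):
  print(n,[(d['at'].round(1),round(d['score'],2)) for d in env.find_in('wrist',n)[:3]])
E
```

```text
1.9 [383.87165049 265.76245485 263.76589254] 125.68019907059413 0.49887518469798436 [ 5.80881912e-01  1.26751097e-01  1.73888376e+00  5.87448073e-05
  1.27515697e+00 -1.61266845e+00]Traceback (most recent call last):
  File "<stdin>", line 7, in <module>
AttributeError: 'list' object has no attribute 'round'. Did you mean: 'count'?
```

View pics/w1.png

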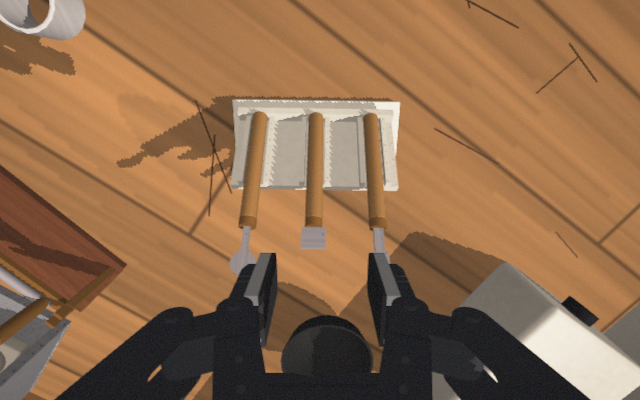

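Image shows disc carver (mid) on the left, handle (258,115)→(248,228); short in the middle (316,115)→(314,228); long on the right (371,115)→(378,228). This agrees with the networks.

```bash
python3 - <<'E'
from h import *
from scipy.optimize import least_squares
z=np.load('w1.npz');k=dict(camera_matrix=z['K'],R=z['R'],t=z['t'])
for n in('carver_short','carver_mid','carver_long'):
  r=env.silhouettes('wrist',n)
  if r:
    m=r[0]['region'];c=cv2.minAreaRect(np.argwhere(m)[:,::-1].astype(np.float32));print(n,r[0]['score'],np.round(cv2.boxPoints(c)).tolist())
    ys=np.where(m.any(1))[0];print([(y,np.where(m[y])[0].mean().round(1)) for y in range(ys[0],ys[-1],12)],ys[-1])
  print([(np.round(d['at'],1),round(d['score'],2)) for d in env.find_in('wrist',n)[:2]])
obs=[];mod=[]
for y,b,e in((-60,(258,114),(248,228)),(0,(316,114),(314,228)),(60,(371,114),(378,228))):
  obs+=[b,e];mod+=[(y,0),(y,130)]
def pts(v):
  c,s=np.cos(v[2]),np.sin(v[2]);P=[]
  for y,l in mod:
    x=-5.7+l*.7071;P.append([v[0]+c*x-s*y,v[1]+s*x+c*y,29.7+l*.7071])
  return np.array(P)
f=least_squares(lambda v:(proj('',pts(v),k)-obs).ravel(),[347,228,np.radians(35)])
print(f.x,np.degrees(f.x[2]),f.fun.reshape(-1,2).round(1).tolist())
mod=[(-60,113),(0,113),(60,113)];print(pts(f.x))
E
```

```text
carver_short 0.68 [[300.0, 113.0], [324.0, 113.0], [324.0, 249.0], [300.0, 249.0]]
[(113, np.float64(314.5)), (125, np.float64(315.5)), (137, np.float64(315.0)), (149, np.float64(314.5)), (161, np.float64(314.0)), (173, np.float64(315.0)), (185, np.float64(312.5)), (197, np.float64(313.5)), (209, np.float64(313.0)), (221, np.float64(313.5)), (233, np.float64(312.0)), (245, np.float64(312.0))] 249
[(array([395.5, 265.9, 101.6]), 0.68)]
carver_mid 0.72 [[228.0, 273.0], [252.0, 110.0], [278.0, 114.0], [254.0, 277.0]]
[(112, np.float64(259.0)), (124, np.float64(258.5)), (136, np.float64(256.5)), (148, np.float64(255.5)), (160, np.float64(254.0)), (172, np.float64(252.5)), (184, np.float64(251.0)), (196, np.float64(250.5)), (208, np.float64(248.0)), (220, np.float64(246.5)), (232, np.float64(245.5)), (244, np.float64(244.5)), (256, np.float64(244.0)), (268, np.float64(235.5))] 274
[(array([429.4, 216.7,  98.2]), 0.91)]
carver_long 0.73 [[360.0, 114.0], [377.0, 112.0], [389.0, 258.0], [371.0, 259.0]]
[(113, np.float64(370.5)), (125, np.float64(370.0)), (137, np.float64(370.5)), (149, np.float64(371.5)), (161, np.float64(372.5)), (173, np.float64(372.5)), (185, np.float64(374.5)), (197, np.float64(375.5)), (209, np.float64(376.0)), (221, np.float64(377.0)), (233, np.float64(377.5)), (245, np.float64(378.5)), (257, np.float64(386.5))] 258
[(array([356.9, 310.7,  90.6]), 0.64), (array([365.1, 243.2,  50.2]), 0.62)]
[349.24872513 230.06642008   0.62165104] 35.61798112177781 [[1.4, 1.2], [-0.7, -1.3], [-1.1, 1.3], [-0.6, -1.2], [-0.6, 1.4], [1.5, -1.1]]
[[444.51179993 224.5051338  109.6023    ]
 [409.56911293 273.28021581 109.6023    ]
 [374.62642593 322.05529782 109.6023    ]]
```

```bash
python3 - <<'E'
from h import *
rows([409.6,273.3,91],125.6,5)
E
```

```text
2.3 [382.3 268.2 263.1] 125.5 turn -0.003 [[-0.13, -0.06, 0.86], [-0.13, -0.06, 0.86], [-0.13, -0.06, 0.86], [-0.13, -0.06, 0.86], [-0.13, -0.06, 0.86]]
```

Call:
carry_out([
  [-0.64,-0.3,0.5],
  [0,0,0.95],
  [0,0,0.95],
  [0,0,0.95],
  [0,0,0.95],
  [0,0,0],
], turn=[0,0,0,0,0,0])

```text
time: 2.9
position: [407.0, 271.3, 87.1]
ee_rot: [-0.305, 0.952, -0.001, -0.005]
contact_force: [-1.9, -0.2, -0.6]
opening: 0.5
grasp_force: 0.0
```

Call:
carry_out([
  [0,0,0],
  [0,0,0],
  [0,0,0],
  [0,0,0],
  [0,0,0],
], turn=[0,0,0,0,0], jaw=1, force=25)

```text
time: 3.4
position: [412.2, 273.4, 92.9]
ee_rot: [-0.304, 0.953, 0.001, 0.002]
contact_force: [0.7, 1.1, 5.3]
opening: 0.178
grasp_force: 27.8
```

Call:
carry_out([
  [0,0,-0.3],
  [0,0,-0.9],
  [0,0,-1],
  [0,0,-1],
  [0,0,-0.5],
  [0,0,0],
  [0,0,0],
], turn=[0,0,0,0,0,0,0])

```text
time: 4.1
position: [410.3, 272.0, 239.1]
ee_rot: [-0.304, 0.953, -0.0, -0.0]
contact_force: [-0.0, -0.3, -0.6]
opening: 0.179
grasp_force: 27.5
```

```bash
python3 - <<'E'
from h import *
cv2.imwrite('pics/w2.png',np.hstack([env.snapshot('wrist')[:, 120:520],cv2.resize(env.snapshot('top')[150:310,140:300],(400,400))]))
E
```

```text
(no output)
```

View pics/w2.png

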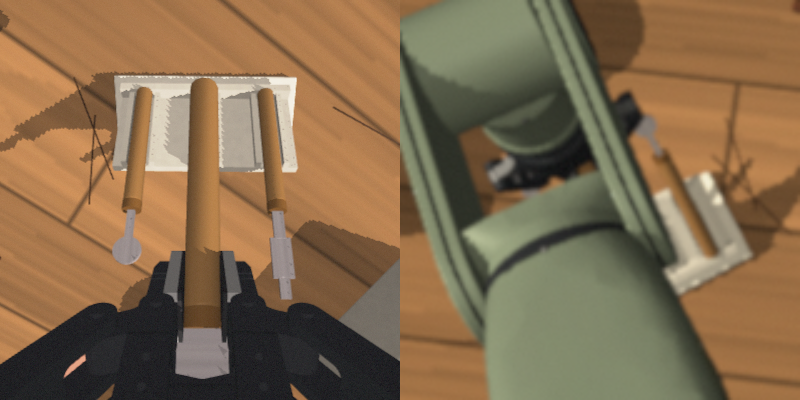

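Short carver is held; the butt shows at about full-image (323,80). Now to estimate its lean.

```bash
cat >> h.py <<'E'
def lean_tab(L=113,ths=range(0,66,5),pz=-18.7):
    s,p,R=st()
    for th in ths:
        a=np.radians(th); ax=np.array([-np.sin(a),0,-np.cos(a)]) # toward steel end in tool frame (leans to tool -x)
        ex=np.array([np.cos(a),0,-np.sin(a)])
        g=np.array([0,0,pz]); b=g-ax*L
        print(th,proj('wrist',[p+R@(b),p+R@(b+8*ex),p+R@(b-8*ex),p+R@(b+np.array([0,8,0]))]).round().tolist())
E
python3 - <<'E'
from h import *
lean_tab()
E
```

```text
0 [[324.0, 205.0], [324.0, 195.0], [324.0, 215.0], [334.0, 205.0]]
5 [[324.0, 192.0], [324.0, 182.0], [324.0, 202.0], [335.0, 192.0]]
10 [[324.0, 180.0], [324.0, 169.0], [324.0, 190.0], [335.0, 180.0]]
15 [[324.0, 167.0], [324.0, 157.0], [324.0, 177.0], [335.0, 167.0]]
20 [[324.0, 155.0], [324.0, 144.0], [324.0, 165.0], [335.0, 155.0]]
25 [[324.0, 142.0], [324.0, 132.0], [324.0, 152.0], [336.0, 142.0]]
30 [[324.0, 129.0], [324.0, 119.0], [324.0, 139.0], [336.0, 129.0]]
35 [[324.0, 117.0], [324.0, 106.0], [324.0, 127.0], [337.0, 117.0]]
40 [[324.0, 104.0], [324.0, 93.0], [324.0, 114.0], [337.0, 104.0]]
45 [[324.0, 91.0], [324.0, 80.0], [324.0, 101.0], [338.0, 91.0]]
50 [[324.0, 78.0], [324.0, 67.0], [324.0, 88.0], [339.0, 78.0]]
55 [[324.0, 65.0], [325.0, 55.0], [324.0, 75.0], [340.0, 65.0]]
60 [[325.0, 53.0], [325.0, 42.0], [324.0, 63.0], [341.0, 53.0]]
65 [[325.0, 40.0], [325.0, 29.0], [325.0, 50.0], [342.0, 40.0]]
```

Friction holds it at 45°. I'll set it back against the rest's foot ledge and swing the pinch in an arc about the butt to bring it upright there.

Call:
carry_out([
  [0,0,1],
  [0,0,1],
  [0,0,0.9],
  [0,0,0.5],
  [0,0,0.25],
  [0,0,0],
], turn=[0,0,0,0,0,0])

```text
time: 4.8
position: [411.8, 273.4, 92.3]
ee_rot: [-0.304, 0.953, 0.001, 0.0]
contact_force: [2.7, 2.5, 1.4]
opening: 0.179
grasp_force: 27.1
```

Call:
carry_out([
  [0.21,0,-0.2],
  [0.23,0,-0.18],
  [0.24,0,-0.15],
  [0.26,0,-0.12],
  [0.27,0,-0.09],
  [0.28,0,-0.07],
  [0.28,0,-0.04],
  [0.28,0,0],
], turn=[0,0,0,0,0,0,0,0])

```text
time: 5.6
position: [343.2, 224.3, 127.5]
ee_rot: [-0.304, 0.953, 0.0, 0.0]
contact_force: [0.1, -0.4, -1.0]
opening: 0.177
grasp_force: 26.7
```

Call:
carry_out([
  [0,0,0],
  [0,0,-0.4],
  [0,0,-1],
  [0,0,-0.6],
  [0,0,0],
  [0,0,0],
], turn=[0,0,0,0,0,0])

```text
time: 6.2
position: [344.1, 224.9, 207.0]
ee_rot: [-0.304, 0.953, 0.0, 0.0]
contact_force: [-0.3, 0.1, -1.2]
opening: 0.178
grasp_force: 26.8
```

```bash
python3 - <<'E'
from h import *
cv2.imwrite('pics/w3.png',env.snapshot('wrist'))
lean_tab(ths=range(-10,40,5))
E
```

```text
-10 [[324.0, 231.0], [324.0, 220.0], [324.0, 241.0], [334.0, 231.0]]
-5 [[324.0, 218.0], [324.0, 207.0], [324.0, 228.0], [334.0, 218.0]]
0 [[324.0, 205.0], [324.0, 195.0], [324.0, 215.0], [334.0, 205.0]]
5 [[324.0, 192.0], [324.0, 182.0], [324.0, 203.0], [335.0, 192.0]]
10 [[324.0, 180.0], [324.0, 170.0], [324.0, 190.0], [335.0, 180.0]]
15 [[324.0, 167.0], [324.0, 157.0], [324.0, 177.0], [335.0, 167.0]]
20 [[324.0, 155.0], [324.0, 144.0], [324.0, 165.0], [335.0, 155.0]]
25 [[324.0, 142.0], [324.0, 132.0], [324.0, 152.0], [336.0, 142.0]]
30 [[324.0, 130.0], [324.0, 119.0], [324.0, 140.0], [336.0, 130.0]]
35 [[324.0, 117.0], [324.0, 106.0], [324.0, 127.0], [337.0, 117.0]]
```

View pics/w3.png

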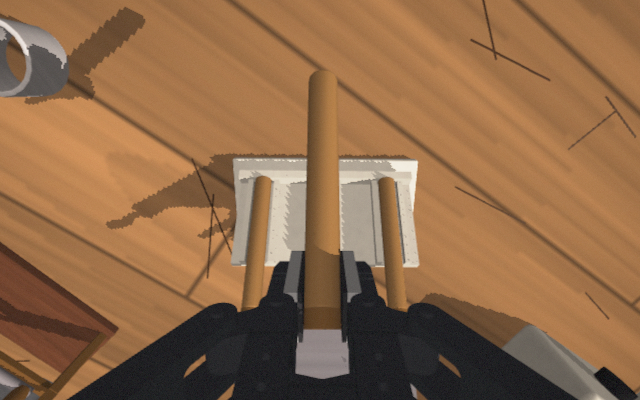

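The ledge let the butt slip: the carver still leans about 48° (butt at (323,72)). Better plan: press the butt against the rack block's vertical front face. First I'll go look at the rack.

```bash
python3 - <<'E'
from h import *
rows([658,-122,275],78,12)
b=ray('top',314,110,0)
for h in (0,50,100,150,200): print(h,ray('top',316,85,h).round(),ray('top',497,100,h).round())
print(b)
E
```

```text
6.25 [343.5 224.6 206.3] 125.4 turn 0.575 [[-0.12, -0.97, -0.14], [-0.18, -0.96, -0.14], [-0.25, -0.94, -0.14], [-0.31, -0.92, -0.14], [-0.37, -0.9, -0.14], [-0.44, -0.87, -0.14], [-0.49, -0.84, -0.14], [-0.55, -0.8, -0.14], [-0.61, -0.76, -0.14], [-0.66, -0.72, -0.14], [-0.71, -0.67, -0.14], [-0.75, -0.62, -0.14]]
0 [863. 106.   0.] [ 878. -397.    0.]
50 [838. 103.  50.] [ 852. -381.   50.]
100 [812. 100. 100.] [ 826. -365.  100.]
150 [787.  97. 150.] [ 800. -348.  150.]
200 [762.  94. 200.] [ 774. -332.  200.]
[787.85762287 102.68778228   0.        ]
```

Call:
carry_out([
  [-0.1,-0.95,-0.4],
  [-0.2,-0.95,-0.4],
  [-0.25,-0.95,-0.3],
  [-0.3,-0.9,-0.3],
  [-0.35,-0.9,-0.1],
  [-0.45,-0.9,-0.1],
  [-0.5,-0.85,-0.1],
  [-0.55,-0.8,0],
], turn=[0.58,0.58,0.58,0.58,0.58,0.58,0.58,0.58])

```text
time: 7.05
position: [552.9, -8.2, 273.7]
ee_rot: [-0.029, 1.0, 0.0, -0.001]
contact_force: [-0.4, -0.6, 0.4]
opening: 0.176
grasp_force: 26.7
```

Call:
carry_out([
  [-0.6,-0.75,0],
  [-0.65,-0.7,0],
  [-0.7,-0.65,0],
  [-0.75,-0.6,0],
  [0,0,0],
  [0,0,0],
], turn=[0.58,0.58,0.58,0.58,0,0])

```text
time: 7.65
position: [655.4, -119.9, 272.3]
ee_rot: [0.109, 0.994, 0.001, -0.003]
contact_force: [-0.9, 0.2, -0.3]
opening: 0.18
grasp_force: 26.7
```

```bash
python3 - <<'E'
from h import *
s,p,R=st();print(s['time'],p,yaw(R),s['joint_positions'])
k=env.calibration('wrist');im=env.snapshot('wrist');cv2.imwrite('pics/w4.png',im)
np.savez('w4.npz',im=im,K=k['camera_matrix'],R=k['R'],t=k['t'])
E
```

```text
7.65 [ 655.38777862 -119.92707225  272.29016109] 77.53580627461088 [-1.98510448e-01  4.51532975e-01  1.25696940e+00  5.59913181e-04
  1.43828923e+00 -1.55184216e+00]
```

View pics/w4.png

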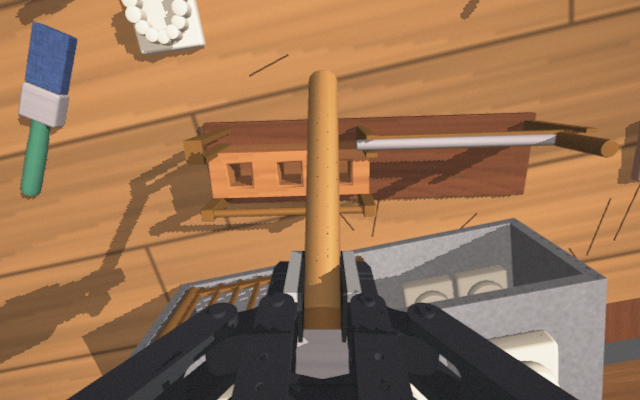

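Rack seen with wells at about (240,174), (291,172) and the third half hidden at (345,172). The keeper is at (195,150), the bolt nose at (358,144) and the handle top at (607,147). The bolt is drawn back. Next I'll fit the rack pose.

```bash
python3 - <<'E'
from h import *
z=np.load('w4.npz');im=z['im'];g=cv2.cvtColor(im,cv2.COLOR_BGR2GRAY)
for r in (155,160,165,170,175,180,185,190): print(r,g[r,205:305:2].tolist())
print('cols')
for c in (240,246,286,292,298): print(c,g[145:205,c].tolist())
print('front',[ (c,g[140:160,c].tolist()) for c in (270,)])
hsv=cv2.cvtColor(im,cv2.COLOR_BGR2HSV)
E
```

```text
155 [86, 84, 90, 96, 99, 98, 109, 165, 163, 163, 163, 164, 164, 161, 163, 160, 161, 164, 163, 162, 161, 161, 160, 163, 166, 169, 171, 170, 170, 169, 172, 172, 172, 171, 172, 171, 169, 171, 171, 170, 169, 170, 170, 172, 169, 170, 169, 168, 169, 170]
160 [51, 98, 104, 130, 159, 161, 158, 155, 167, 166, 166, 167, 165, 167, 167, 166, 168, 168, 168, 168, 168, 168, 169, 166, 169, 166, 169, 169, 168, 168, 168, 168, 166, 165, 165, 166, 165, 166, 164, 164, 161, 160, 156, 155, 155, 149, 146, 144, 138, 163]
165 [96, 78, 151, 167, 165, 166, 166, 165, 167, 168, 169, 126, 95, 62, 64, 62, 68, 78, 108, 106, 108, 104, 106, 100, 166, 167, 167, 166, 167, 168, 167, 164, 164, 166, 164, 172, 129, 100, 64, 90, 110, 111, 111, 112, 112, 111, 108, 111, 100, 151]
170 [100, 96, 132, 163, 161, 162, 163, 161, 161, 161, 162, 156, 128, 126, 105, 68, 64, 66, 108, 111, 113, 112, 109, 105, 145, 158, 154, 156, 156, 154, 156, 153, 154, 151, 153, 155, 146, 129, 66, 81, 114, 114, 114, 115, 112, 112, 116, 113, 106, 158]
175 [104, 100, 98, 161, 161, 161, 161, 160, 158, 158, 161, 173, 129, 128, 127, 63, 66, 67, 97, 105, 101,
[... 1734 characters left out ...]
89, 92, 91]
292 [110, 114, 114, 115, 112, 122, 162, 170, 170, 172, 171, 168, 169, 168, 165, 154, 108, 108, 112, 114, 113, 109, 110, 112, 113, 112, 112, 113, 106, 89, 81, 83, 80, 73, 81, 79, 78, 87, 110, 126, 158, 143, 151, 161, 165, 167, 167, 167, 166, 166, 154, 87, 67, 64, 65, 66, 73, 89, 92, 92]
298 [112, 112, 115, 113, 111, 131, 170, 173, 172, 169, 170, 168, 169, 167, 165, 147, 103, 111, 112, 112, 113, 111, 111, 114, 114, 114, 114, 113, 101, 79, 82, 78, 77, 75, 79, 82, 74, 79, 93, 127, 138, 130, 158, 161, 164, 165, 165, 167, 168, 167, 150, 74, 69, 70, 71, 65, 71, 89, 87, 90]
front [(270, [101, 101, 100, 102, 107, 112, 113, 114, 112, 111, 111, 129, 171, 171, 170, 172, 170, 169, 168, 170])]
```

```bash
python3 - <<'E'
from h import *
z=np.load('w4.npz');k=dict(camera_matrix=z['K'],R=z['R'],t=z['t'])
r=lambda u,v,h=72:ray('',u,v,h,k)[:2]
K,M=r(241,174.2),r(290.5,172.6); F=[r(u,v) for u,v in((240,152.5),(270,151.2),(292,150.6))]; B=[r(240,197),r(292,195.3)]
print('wells',K,M,np.linalg.norm(M-K),np.degrees(np.arctan2(*(M-K)[::-1])))
print('front heading',np.degrees(np.arctan2(*(F[2]-F[0])[::-1])),'back',np.degrees(np.arctan2(*(B[1]-B[0])[::-1])))
h=np.radians(79)
for hd in (77,78,79,80):
  h=np.radians(hd);ax=np.array([np.sin(h),-np.cos(h)]);ay=np.array([np.cos(h),np.sin(h)])
  print(hd,'x of K,M rel',(K@ax).round(1),(M@ax).round(1),'front',[(f@ax).round(1) for f in F],'back',[(f@ax).round(1) for f in B],'y',(K@ay).round(1),(M@ay).round(1))
print('bolt nose',r(358,144,100),'handle top',r(607,147,158))
E
```

```text
wells [ 639.35303174 -203.35698963] [ 648.7685281  -152.73471959] 51.49044372972639 79.46366102280368
front heading 79.66814338574405 back 79.52549132016945
77 x of K,M rel 668.7 666.5 front [np.float64(646.1), np.float64(644.4), np.float64(643.6)] back [np.float64(693.5), np.float64(691.1)] y -54.3 -2.9
78 x of K,M rel 667.7 666.3 front [np.float64(645.0), np.float64(643.9), np.float64(643.5)] back [np.float64(692.4), np.float64(691.0)] y -66.0 -14.5
79 x of K,M rel 666.4 666.0 front [np.float64(643.8), np.float64(643.2), np.float64(643.2)] back [np.float64(691.1), np.float64(690.6)] y -77.6 -26.1
80 x of K,M rel 665.0 665.4 front [np.float64(642.4), np.float64(642.3), np.float64(642.7)] back [np.float64(689.6), np.float64(690.1)] y -89.2 -37.8
bolt nose [630.14935896 -81.00435671] handle top [663.4542088   98.75284723]
```

Call:
carry_out([
  [0,0,0],
  [0,0,0],
  [0,0,0],
  [0,0,0],
  [0,0,0],
  [0,0,0],
  [0,0,0],
  [0,0,0],
], turn=[1,1,1,1,1,1,1,1])

```text
time: 8.5
position: [654.8, -118.1, 275.3]
ee_rot: [0.556, 0.831, -0.0, -0.001]
contact_force: [-0.1, -0.2, -0.3]
opening: 0.18
grasp_force: 26.7
```

Call:
carry_out([
  [0,0,0],
  [0,0,0],
  [0,0,0],
  [0,0,0],
  [0,0,0],
  [0,0,0],
  [0,0,0],
  [0,0,0],
], turn=[1,1,1,1,1,1,1,1])

```text
time: 9.3
position: [654.8, -118.1, 275.3]
ee_rot: [0.877, 0.48, -0.0, -0.0]
contact_force: [1.2, -0.1, -0.1]
opening: 0.174
grasp_force: 26.7
```

Call:
carry_out([
  [0,0,0],
  [0,0,0],
  [0,0,0],
  [0,0,0],
  [0,0,0],
  [0,0,0],
  [0,0,0],
  [0,0,0],
], turn=[1,1,1,1,1,1,1,1])

```text
time: 10.1
position: [654.8, -118.1, 275.3]
ee_rot: [1.0, 0.021, -0.0, -0.0]
contact_force: [-0.5, -0.8, 0.6]
opening: 0.177
grasp_force: 26.7
```

Call:
carry_out([
  [0,0,0],
  [0,0,0],
  [-1,0.3,0.3],
  [-1,0.3,0.3],
  [-0.95,0.23,0.5],
  [0,0,0.9],
  [0,0,0],
  [0,0,0],
], turn=[1,0.9,0,0,0,0,0,0])

```text
time: 10.9
position: [533.7, -130.0, 195.8]
ee_rot: [0.996, -0.091, -0.0, -0.0]
contact_force: [1.1, 0.2, -0.7]
opening: 0.177
grasp_force: 26.7
```

```bash
cat >> h.py <<'E'
O=np.array([649.2,-152.5]); A=np.radians(79.5); AX=np.array([np.sin(A),-np.cos(A)]); AY=np.array([np.cos(A),np.sin(A)])
def W(x,y,z): return [*(O+x*AX+y*AY),z]
def rk():
    s,p,R=st(); d=p[:2]-O; print('t',round(s['time'],2),'rack xyz',(d@AX).round(1),(d@AY).round(1),p[2].round(1),'yaw',yaw(R).round(2),'F',np.round(s['contact_force'],1),'open',round(s['opening'],3),'grip',s['grasp_force'])
E
python3 - <<'E'
from h import *
rk();plan(W(-118,0,101),-100.5)
E
```

```text
t 10.9 rack xyz -117.7 1.1 195.8 yaw -100.44 F [ 1.1  0.2 -0.7] open 0.177 grip 26.73225648701191
t 10.9 at [ 533.7 -130.   195.8] yaw -100.4 TURN units 0.01 SHIFT after turn [-0.01  0.03  2.37] before turn [-0.01  0.03  2.37]
```

Call:
carry_out([
  [0,0,0.9],
  [0,0,0.9],
  [0,0,0.57],
  [0.12,0,0],
], turn=[0,0,0,0], force=20)

```text
time: 11.3
position: [530.5, -129.2, 98.0]
ee_rot: [0.996, -0.091, -0.011, -0.002]
contact_force: [-22.8, 4.9, 10.9]
opening: 0.178
grasp_force: 25.0
```

Call:
carry_out([
  [0.2,0,-0.21],
  [0.22,0,-0.19],
  [0.24,0,-0.16],
  [0.25,0,-0.13],
], turn=[0,0,0,0])

```text
time: 11.7
position: [573.0, -137.2, 130.1]
ee_rot: [0.996, -0.091, -0.002, -0.0]
contact_force: [-5.0, 1.4, 2.5]
opening: 0.176
grasp_force: 22.8
```

Call:
carry_out([
  [0.27,0,-0.11],
  [0.28,0,-0.08],
  [0.29,0,-0.05],
  [0.3,0,-0.02],
  [0.03,0,0],
  [0,0,0],
], turn=[0,0,0,0,0,0])

```text
time: 12.3
position: [620.5, -146.3, 139.5]
ee_rot: [0.996, -0.091, -0.0, -0.0]
contact_force: [-4.3, 1.2, 2.9]
opening: 0.168
grasp_force: 19.4
```

```bash
python3 - <<'E'
from h import *
rk();cv2.imwrite('pics/w5.png',np.hstack([env.snapshot('wrist')[:, 120:520],cv2.resize(env.snapshot('scene')[200:360,180:340],(400,400))]))
lean_tab(ths=range(-10,25,5))
E
```

```text
t 12.3 rack xyz -29.4 0.9 139.5 yaw -100.46 F [-4.3  1.2  2.9] open 0.168 grip 19.418985843658447
-10 [[320.0, 231.0], [320.0, 221.0], [320.0, 242.0], [331.0, 231.0]]
-5 [[320.0, 218.0], [320.0, 208.0], [320.0, 229.0], [331.0, 218.0]]
0 [[320.0, 206.0], [320.0, 195.0], [320.0, 216.0], [331.0, 206.0]]
5 [[320.0, 193.0], [320.0, 183.0], [320.0, 203.0], [331.0, 193.0]]
10 [[320.0, 181.0], [320.0, 170.0], [320.0, 191.0], [332.0, 181.0]]
15 [[320.0, 168.0], [320.0, 158.0], [320.0, 178.0], [332.0, 168.0]]
20 [[320.0, 156.0], [320.0, 145.0], [320.0, 166.0], [332.0, 156.0]]
```

View pics/w5.png

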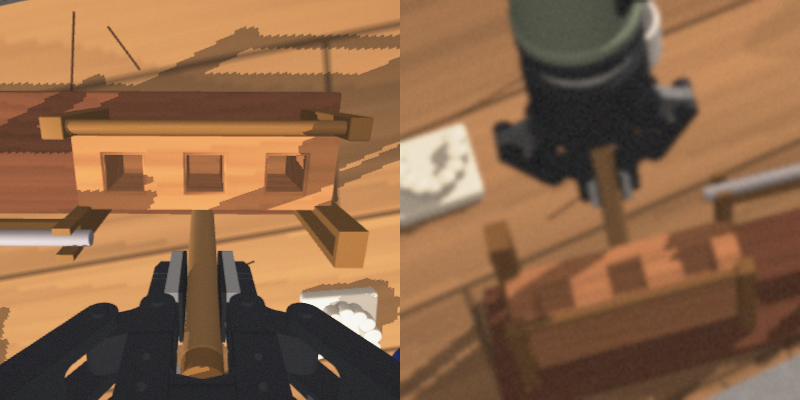

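The carver is now upright against the block face. In this view the wells are at full-image (244,172), (324,172), (408,172), which I'll use to check the rack pose.

```bash
python3 - <<'E'
from h import *
for u,v in((244,172.5),(324,172.5),(407,172.5)):
  d=ray('wrist',u,v,72)[:2]-O; print((d@AX).round(1),(d@AY).round(1))
E
```

```text
2.0 49.0
2.1 -1.6
2.2 -54.2
```

Call:
carry_out([
  [-0.05,0,0],
  [0,0,-0.5],
  [0,0,-0.8],
  [0.3,-0.5,0],
  [0.43,-0.78,0],
  [0,0,0],
  [0,0,0],
], turn=[0,0,0,0,0,0,0], force=30)

```text
time: 13.1
position: [657.2, -101.2, 190.5]
ee_rot: [0.996, -0.091, 0.001, 0.0]
contact_force: [-0.1, -0.4, -0.3]
opening: 0.162
grasp_force: 31.4
```

```bash
python3 - <<'E'
from h import *
rk();im=env.snapshot('wrist');cv2.imwrite('pics/w6.png',im[:,120:520])
lean_tab(ths=range(-10,15,5))
E
```

```text
t 13.1 rack xyz -1.4 51.9 190.5 yaw -100.43 F [-0.1 -0.4 -0.3] open 0.162 grip 31.42576575279236
-10 [[320.0, 231.0], [320.0, 221.0], [320.0, 242.0], [331.0, 231.0]]
-5 [[320.0, 218.0], [320.0, 208.0], [320.0, 229.0], [331.0, 218.0]]
0 [[320.0, 206.0], [320.0, 195.0], [320.0, 216.0], [331.0, 206.0]]
5 [[320.0, 193.0], [320.0, 183.0], [320.0, 203.0], [331.0, 193.0]]
10 [[320.0, 181.0], [320.0, 170.0], [320.0, 191.0], [332.0, 181.0]]
```

View pics/w6.png

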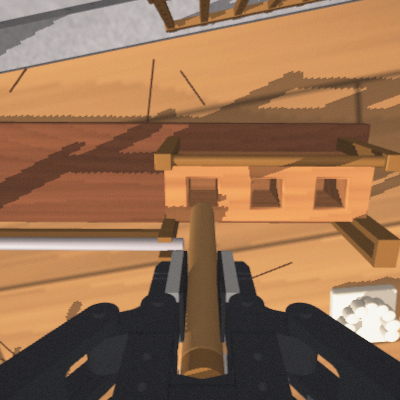

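The carver hangs nearly vertical (lean about −3°, butt at crop (202,205)). The two views differ by about 2 mm, so I'll average them and lower it into the handle well.

Call:
carry_out([
  [0.18,0.02,0],
  [0,0,0.3],
  [0,0,0.4],
  [0,0,0.4],
  [0,0,0.3],
  [0,0,0],
], turn=[0,0,0,0,0,0])

```text
time: 13.75
position: [661.6, -103.7, 131.7]
ee_rot: [0.996, -0.092, -0.003, -0.0]
contact_force: [-0.0, -0.4, -1.2]
opening: 0.133
grasp_force: 27.5
```

Call:
carry_out([
  [0,0,0.2],
  [0,0,0],
  [0,0,0],
  [0,0,0],
], turn=[0,0,0,0], jaw=0.3)

```text
time: 14.15
position: [663.8, -103.6, 127.2]
ee_rot: [0.996, -0.092, 0.001, -0.0]
contact_force: [-1.3, -0.0, -0.0]
opening: 0.354
grasp_force: 0.0
```

Call:
carry_out([
  [0,0,-0.5],
  [0,0,-1],
  [0,0,-1],
  [0,0,-1],
  [0,0,0],
  [0,0,0],
], turn=[0,0,0,0,0,0])

```text
time: 14.75
position: [663.7, -103.6, 268.2]
ee_rot: [0.996, -0.092, 0.002, 0.0]
contact_force: [-0.6, -0.5, -0.5]
opening: 0.35
grasp_force: 0.0
```

```bash
python3 - <<'E'
from h import *
rk();im=env.snapshot('wrist');cv2.imwrite('pics/w7.png',np.hstack([im[:,120:520],cv2.resize(env.snapshot('scene')[200:360,180:340],(400,400))]))
rows([380,272,230],-54.4,12)
E
```

```text
t 14.75 rack xyz 5.4 50.7 268.2 yaw -100.5 F [-0.6 -0.5 -0.5] open 0.35 grip 0.0
14.85 [ 662.7 -103.4  265.3] -100.5 turn -0.559 [[-0.72, -0.66, 0.07], [-0.68, -0.71, 0.07], [-0.63, -0.75, 0.07], [-0.57, -0.79, 0.07], [-0.52, -0.83, 0.07], [-0.46, -0.86, 0.07], [-0.4, -0.89, 0.07], [-0.34, -0.92, 0.07], [-0.28, -0.94, 0.07], [-0.22, -0.95, 0.07], [-0.15, -0.97, 0.07], [-0.09, -0.97, 0.07]]
```

View pics/w7.png

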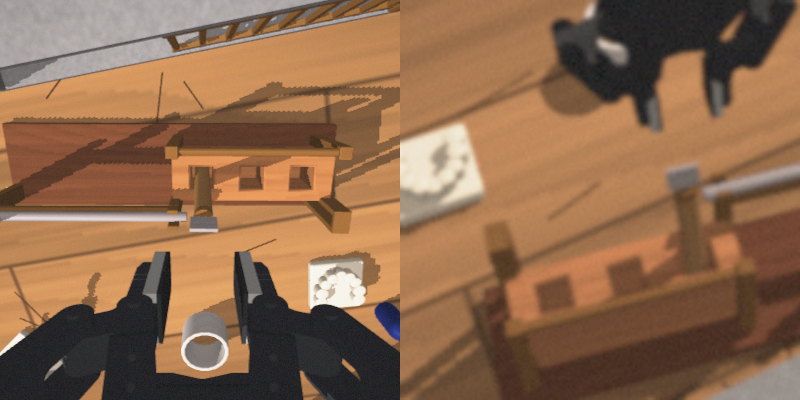

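The short carver stands in its well. Next is the mid carver, gripped with the heading flipped and higher up (126 mm) so its disc clears the palm when upright.

```bash
python3 - <<'E'
from h import *
rows([453.4,229.6,210],-54.4,9)
E
```

```text
14.85 [ 662.7 -103.4  265.3] -100.5 turn -0.745 [[-0.74, -0.8, 0.15], [-0.67, -0.87, 0.15], [-0.59, -0.92, 0.15], [-0.5, -0.97, 0.15], [-0.41, -1.01, 0.15], [-0.32, -1.04, 0.15], [-0.23, -1.07, 0.15], [-0.13, -1.08, 0.15], [-0.03, -1.09, 0.15]]
```

Call:
carry_out([
  [-0.75,-0.8,0.1],
  [-0.65,-0.85,0.15],
  [-0.6,-0.9,0.15],
  [-0.5,-0.95,0.15],
  [-0.4,-1,0.15],
  [-0.3,-1,0.15],
  [-0.25,-1,0.15],
  [-0.15,-1,0.15],
], turn=[-0.75,-0.75,-0.75,-0.75,-0.75,-0.75,-0.75,-0.75], jaw=0.1)

```text
time: 15.65
position: [476.9, 182.3, 218.7]
ee_rot: [0.964, 0.267, -0.002, 0.0]
contact_force: [0.6, 0.6, 0.2]
opening: 0.446
grasp_force: 0.0
```

Call:
carry_out([
  [0,-1,0],
  [0,0,0],
], turn=[-0.7,0])

```text
time: 15.85
position: [455.2, 218.4, 218.9]
ee_rot: [0.951, 0.308, -0.002, -0.001]
contact_force: [0.4, -0.8, 0.0]
opening: 0.451
grasp_force: 0.0
```

```bash
python3 - <<'E'
from h import *
plan([453.4,229.6,99.5],-54.4)
E
```

```text
t 15.85 at [455.2 218.4 218.9] yaw -54.1 TURN units 0.04 SHIFT after turn [ 0.13 -0.25  2.98] before turn [ 0.14 -0.25  2.99]
```

Call:
carry_out([
  [0.13,-0.25,0],
  [0,0,0.8],
  [0,0,0.9],
  [0,0,0.8],
  [0,0,0.49],
  [0,0,0],
], turn=[0,0,0,0,0,0])

```text
time: 16.45
position: [455.4, 225.3, 97.7]
ee_rot: [0.953, 0.304, -0.004, 0.001]
contact_force: [-0.5, -0.1, -0.1]
opening: 0.45
grasp_force: 0.0
```

Call:
carry_out([
  [0,0,0],
  [0,0,0],
  [0,0,0],
  [0,0,0],
  [0,0,0],
], turn=[0,0,0,0,0], jaw=1, force=30)

```text
time: 16.95
position: [456.9, 228.0, 102.0]
ee_rot: [0.953, 0.304, 0.001, -0.001]
contact_force: [-3.4, 3.9, 0.5]
opening: 0.173
grasp_force: 29.2
```

Call:
carry_out([
  [0,0,-0.3],
  [0,0,-0.9],
  [0,0,-1],
  [0,0,-1],
  [0,0,-0.5],
  [0,0,0],
], turn=[0,0,0,0,0,0])

```text
time: 17.55
position: [459.3, 227.3, 254.0]
ee_rot: [0.952, 0.305, 0.005, -0.0]
contact_force: [0.1, -0.1, -2.0]
opening: 0.174
grasp_force: 29.1
```

```bash
cat >> h.py <<'E'
def sil(n,L):
    env.snapshot('wrist'); r=env.silhouettes('wrist',n)
    for q in r[:2]:
        m=q['region'];ys=np.where(m.any(1))[0];print(n,round(q['score'],2),[(int(y),int(np.where(m[y])[0].min()),int(np.where(m[y])[0].max())) for y in np.linspace(ys[0],ys[-1],9).astype(int)])
def lean2(L,ths,sg=1,pz=-18.7):
    s,p,R=st()
    for th in ths:
        a=np.radians(th); ax=np.array([sg*np.sin(a),0,-np.cos(a)]); ex=np.array([np.cos(a),0,sg*np.sin(a)])
        b=np.array([0,0,pz])-ax*L
        print(th,proj('wrist',[p+R@b,p+R@(b+8*ex),p+R@(b-8*ex)]).round().tolist())
E
python3 - <<'E'
from h import *
s,p,R=st();print(s['time'],p,s['opening'],s['grasp_force'])
sil('carver_mid',126)
lean2(126,range(20,61,5))
rows(W(-125,0,270),79.5,19)
E
```

```text
17.55 [459.274491   227.34124283 254.02747758] 0.17418478801437165 29.14332389831543
carver_mid 0.91 [(250, 336, 348), (261, 300, 360), (272, 294, 351), (283, 305, 338), (294, 304, 339), (305, 305, 336), (316, 304, 331), (327, 304, 325), (338, 312, 316)]
20 [[320.0, 254.0], [320.0, 244.0], [320.0, 264.0]]
25 [[320.0, 268.0], [320.0, 258.0], [320.0, 278.0]]
30 [[320.0, 282.0], [320.0, 272.0], [320.0, 293.0]]
35 [[320.0, 297.0], [320.0, 286.0], [320.0, 307.0]]
40 [[320.0, 312.0], [320.0, 301.0], [320.0, 323.0]]
45 [[320.0, 327.0], [320.0, 316.0], [320.0, 338.0]]
50 [[320.0, 343.0], [320.0, 331.0], [320.0, 354.0]]
55 [[320.0, 359.0], [320.0, 347.0], [320.0, 371.0]]
60 [[320.0, 376.0], [320.0, 363.0], [320.0, 388.0]]
17.65 [457.  226.5 249.5] -54.4 turn -1.025 [[-0.2, 0.43, -0.03], [-0.25, 0.41, -0.03], [-0.3, 0.37, -0.03], [-0.34, 0.33, -0.03], [-0.38, 0.29, -0.03], [-0.41, 0.24, -0.03], [-0.44, 0.19, -0.03], [-0.46, 0.13, -0.03], [-0.47, 0.08, -0.03], [-0.48, 0.02, -0.03], [-0.48, -0.04, -0.03], [-0.47, -0.1, -0.03], [-0.45, -0.16, -0.03], [-0.43, -0.21, -0.03], [-0.4, -0.26, -0.03], [-0.36, -0.31, -0.03], [-0.32, -0.35, -0.03], [-0.28, -0.39, -0.03], [-0.23, -0.42, -0.03]]
```

```bash
python3 - <<'E'
from h import *
rows(W(-132,0,210),79.5,20)
E
```

```text
17.65 [457.  226.5 249.5] -54.4 turn -0.974 [[-0.19, 0.41, 0.05], [-0.24, 0.38, 0.05], [-0.28, 0.35, 0.05], [-0.32, 0.31, 0.05], [-0.36, 0.28, 0.05], [-0.39, 0.23, 0.05], [-0.41, 0.18, 0.05], [-0.43, 0.14, 0.05], [-0.44, 0.08, 0.05], [-0.45, 0.03, 0.05], [-0.45, -0.02, 0.05], [-0.44, -0.07, 0.05], [-0.43, -0.12, 0.05], [-0.42, -0.17, 0.05], [-0.39, -0.22, 0.05], [-0.36, -0.27, 0.05], [-0.33, -0.31, 0.05], [-0.29, -0.34, 0.05], [-0.25, -0.37, 0.05], [-0.21, -0.4, 0.05]]
```

Call:
carry_out([
  [-0.19,0.41,0.05],
  [-0.24,0.38,0.05],
  [-0.28,0.35,0.05],
  [-0.32,0.31,0.05],
  [-0.36,0.28,0.05],
  [-0.39,0.23,0.05],
  [-0.41,0.18,0.05],
  [-0.43,0.14,0.05],
], turn=[-0.97,-0.97,-0.97,-0.97,-0.97,-0.97,-0.97,-0.97])

```text
time: 18.45
position: [480.9, 83.8, 231.1]
ee_rot: [0.712, 0.702, -0.002, -0.001]
contact_force: [-0.5, 0.9, -0.7]
opening: 0.169
grasp_force: 29.3
```

Call:
carry_out([
  [-0.44,0.08,0.05],
  [-0.45,0.03,0.05],
  [-0.45,-0.02,0.05],
  [-0.44,-0.07,0.05],
  [-0.43,-0.12,0.05],
  [-0.42,-0.17,0.05],
  [-0.39,-0.22,0.05],
  [-0.36,-0.27,0.05],
], turn=[-0.97,-0.97,-0.97,-0.97,-0.97,-0.97,-0.97,-0.97])

```text
time: 19.25
position: [504.7, -57.6, 215.0]
ee_rot: [0.321, 0.947, -0.001, -0.002]
contact_force: [1.0, 0.4, -0.1]
opening: 0.173
grasp_force: 29.2
```

Call:
carry_out([
  [-0.33,-0.31,0.05],
  [-0.29,-0.34,0.05],
  [-0.25,-0.37,0.05],
  [-0.21,-0.4,0.05],
  [0,0,0],
  [0,0,0],
], turn=[-0.97,-0.97,-0.97,-0.97,0,0])

```text
time: 19.85
position: [516.7, -127.5, 207.5]
ee_rot: [0.098, 0.995, 0.0, -0.002]
contact_force: [0.6, 0.6, -0.5]
opening: 0.172
grasp_force: 29.2
```

```bash
python3 - <<'E'
from h import *
rk();sil('carver_mid',126);lean2(126,range(35,61,5));plan(W(-132,0,113),79.5)
E
```

```text
t 19.85 rack xyz -134.8 0.4 207.5 yaw 78.79 F [ 0.6  0.6 -0.5] open 0.172 grip 29.201628640294075
carver_mid 0.73 [(251, 336, 352), (261, 301, 360), (272, 294, 350), (283, 304, 338), (294, 304, 339), (304, 306, 335), (315, 306, 330), (326, 304, 325), (337, 310, 317)]
35 [[323.0, 296.0], [323.0, 285.0], [323.0, 307.0]]
40 [[323.0, 311.0], [323.0, 300.0], [323.0, 322.0]]
45 [[323.0, 326.0], [323.0, 315.0], [323.0, 338.0]]
50 [[323.0, 342.0], [323.0, 331.0], [323.0, 354.0]]
55 [[323.0, 358.0], [323.0, 346.0], [323.0, 370.0]]
60 [[323.0, 375.0], [323.0, 363.0], [323.0, 388.0]]
t 19.95 at [ 517.1 -127.   208.2] yaw 78.9 TURN units -0.09 SHIFT after turn [-0.06 -0.03  2.38] before turn [-0.07 -0.03  2.38]
```

Call:
carry_out([
  [0,0,0.8],
  [0,0,0.9],
  [0,0,0.68],
  [0,0,0],
  [-0.27,0,0],
], turn=[-0.09,0,0,0,0], force=20)

```text
time: 20.45
position: [527.6, -129.0, 114.1]
ee_rot: [0.091, 0.996, 0.0, -0.001]
contact_force: [-0.2, 0.4, -0.6]
opening: 0.172
grasp_force: 29.3
```

Call:
carry_out([
  [-0.22,0,-0.23],
  [-0.24,0,-0.21],
  [-0.27,0,-0.18],
  [-0.285,0,-0.15],
  [-0.3,0,-0.12],
], turn=[0,0,0,0,0])

```text
time: 20.95
position: [580.2, -139.1, 151.5]
ee_rot: [0.091, 0.996, -0.0, -0.0]
contact_force: [-4.3, -0.6, -1.8]
opening: 0.174
grasp_force: 29.7
```

Call:
carry_out([
  [-0.31,0,-0.085],
  [-0.32,0,-0.05],
  [-0.33,0,-0.02],
  [-0.1,0,0],
  [0,0,0],
  [0,0,0],
], turn=[0,0,0,0,0,0])

```text
time: 21.55
position: [622.0, -146.8, 156.3]
ee_rot: [0.091, 0.996, -0.0, 0.001]
contact_force: [0.6, -0.8, -1.4]
opening: 0.176
grasp_force: 29.1
```

```bash
python3 - <<'E'
from h import *
rk();sil('carver_mid',126);lean2(126,range(-10,25,5))
E
```

```text
t 21.55 rack xyz -27.8 0.6 156.3 yaw 79.57 F [ 0.6 -0.8 -1.4] open 0.176 grip 29.13163885474205
carver_mid 0.8 [(184, 319, 326), (208, 311, 333), (232, 308, 334), (256, 307, 337), (281, 305, 339), (305, 312, 331), (329, 311, 346), (353, 293, 350), (378, 317, 326)]
carver_mid 0.43 [(158, 304, 305), (177, 201, 639), (196, 183, 639), (216, 168, 639), (235, 172, 625), (254, 209, 619), (274, 208, 382), (293, 197, 220), (313, 194, 196)]
-10 [[323.0, 171.0], [323.0, 161.0], [323.0, 181.0]]
-5 [[323.0, 185.0], [323.0, 175.0], [323.0, 195.0]]
0 [[323.0, 198.0], [323.0, 189.0], [323.0, 208.0]]
5 [[323.0, 212.0], [323.0, 202.0], [323.0, 222.0]]
10 [[323.0, 226.0], [323.0, 216.0], [323.0, 236.0]]
15 [[323.0, 239.0], [323.0, 229.0], [323.0, 249.0]]
20 [[323.0, 253.0], [323.0, 243.0], [323.0, 263.0]]
```

Call:
carry_out([
  [0.04,0,0],
  [0,0,-0.5],
  [0,0,-0.5],
  [-0.4,-0.02,0],
  [-0.44,-0.02,0],
  [0,0,0],
  [0,0,0],
], turn=[0,0,0,0,0,0,0], force=30)

```text
time: 22.35
position: [652.2, -154.1, 195.0]
ee_rot: [0.091, 0.996, 0.0, -0.001]
contact_force: [-0.8, 0.0, -1.1]
opening: 0.169
grasp_force: 29.3
```

```bash
python3 - <<'E'
from h import *
rk();sil('carver_mid',126);lean2(126,range(-10,15,5))
print(proj('wrist',[W(-11,-1.1,72),W(13,-1.1,72)]))
E
```

```text
t 22.35 rack xyz 3.3 -1.0 195.0 yaw 79.56 F [-0.8  0.  -1.1] open 0.169 grip 29.265895932912827
-10 [[323.0, 171.0], [323.0, 161.0], [323.0, 181.0]]
-5 [[323.0, 185.0], [323.0, 175.0], [323.0, 195.0]]
0 [[323.0, 198.0], [323.0, 189.0], [323.0, 208.0]]
5 [[323.0, 212.0], [323.0, 202.0], [323.0, 222.0]]
10 [[323.0, 226.0], [323.0, 216.0], [323.0, 236.0]]
[[322.99105992 176.06274022]
 [322.91115496 204.28510122]]
```

Call:
carry_out([
  [0,0,0.25],
  [0,0,0.3],
  [0,0,0.1],
  [0,0,0],
], turn=[0,0,0,0])

```text
time: 22.85
position: [651.9, -154.0, 167.8]
ee_rot: [0.091, 0.996, 0.0, -0.002]
contact_force: [-0.1, -0.3, -0.4]
opening: 0.172
grasp_force: 29.3
```

```bash
python3 - <<'E'
from h import *
rk();sil('carver_mid',126);lean2(126,range(-10,15,5))
E
```

```text
t 22.85 rack xyz 3.0 -1.0 167.8 yaw 79.56 F [-0.1 -0.3 -0.4] open 0.172 grip 29.266793131828308
carver_mid 0.82 [(185, 321, 328), (209, 311, 333), (233, 309, 335), (257, 307, 337), (281, 305, 338), (305, 313, 330), (329, 311, 345), (353, 293, 350), (377, 318, 326)]
carver_mid 0.56 [(159, 431, 468), (161, 427, 639), (163, 426, 639), (165, 426, 639), (167, 426, 639), (169, 426, 639), (171, 426, 639), (173, 427, 639), (176, 623, 635)]
-10 [[323.0, 171.0], [323.0, 161.0], [323.0, 181.0]]
-5 [[323.0, 185.0], [323.0, 175.0], [323.0, 195.0]]
0 [[323.0, 198.0], [323.0, 188.0], [323.0, 208.0]]
5 [[323.0, 212.0], [323.0, 202.0], [323.0, 222.0]]
10 [[323.0, 226.0], [323.0, 216.0], [323.0, 236.0]]
```

Call:
carry_out([
  [0,0,0.3],
  [0,0,0.3],
  [0,0,0.25],
  [0,0,0],
], turn=[0,0,0,0])

```text
time: 23.35
position: [651.5, -153.8, 132.8]
ee_rot: [0.091, 0.996, 0.0, -0.002]
contact_force: [-0.3, -0.3, -1.2]
opening: 0.175
grasp_force: 29.3
```

Call:
carry_out([
  [0,0,0],
  [0,0,0],
  [0,0,0],
], turn=[0,0,0], jaw=0.3)

```text
time: 23.65
position: [653.3, -154.3, 136.2]
ee_rot: [0.091, 0.996, -0.0, 0.001]
contact_force: [1.4, -0.0, 0.7]
opening: 0.35
grasp_force: 0.0
```

Call:
carry_out([
  [0,0,-0.5],
  [0,0,-1],
  [0,0,-1],
  [0,0,-0.7],
  [0,0,0],
], turn=[0,0,0,0,0])

```text
time: 24.15
position: [655.0, -154.7, 269.8]
ee_rot: [0.091, 0.996, -0.001, 0.006]
contact_force: [0.6, -0.6, -0.2]
opening: 0.351
grasp_force: 0.0
```

```bash
python3 - <<'E'
from h import *
rk();env.snapshot('wrist');env.snapshot('scene')
for c in('wrist','scene'):
  for n in('carver_mid','carver_short'): print(c,n,[(np.round(d['at']),round(d['score'],2)) for d in env.find_in(c,n)[:2]])
print(W(0,0,100),W(0,52,100))
l=158;x=-5.7+.7071*l+1;y=58.9;c,s=.8129,.5824
T=[349.2+c*x-s*y,230.1+s*x+c*y,29.7+.7071*l-18.7];print(T)
rows([T[0],T[1],215],-54.4,20)
E
```

```text
t 24.15 rack xyz 6.1 -1.1 269.8 yaw 79.56 F [ 0.6 -0.6 -0.2] open 0.351 grip 0.0
wrist carver_mid [(array([ 646., -152.,  149.]), 0.75)]
wrist carver_short [(array([ 646., -105.,  152.]), 0.94)]
scene carver_mid [(array([ 658., -154.,  143.]), 0.95)]
scene carver_short [(array([ 652., -100.,  126.]), 0.92)]
[np.float64(649.2), np.float64(-152.5), 100] [np.float64(658.6762473255917), np.float64(-101.37074480667437), 100]
[401.89466122, 340.30930632, 122.72179999999999]
24.45 [ 652.3 -154.   261.8] 79.6 turn 0.974 [[0.42, 0.55, 0.06], [0.48, 0.5, 0.06], [0.54, 0.44, 0.06], [0.58, 0.37, 0.06], [0.62, 0.3, 0.06], [0.65, 0.23, 0.06], [0.68, 0.15, 0.06], [0.69, 0.07, 0.06], [0.69, -0.01, 0.06], [0.69, -0.09, 0.06], [0.67, -0.17, 0.06], [0.65, -0.25, 0.06], [0.61, -0.32, 0.06], [0.57, -0.39, 0.06], [0.52, -0.46, 0.06], [0.47, -0.51, 0.06], [0.4, -0.56, 0.06], [0.33, -0.61, 0.06], [0.26, -0.64, 0.06], [0.18, -0.67, 0.06]]
```

Call:
carry_out([
  [0.42,0.55,0],
  [0.48,0.5,0],
  [0.54,0.44,0.05],
  [0.58,0.37,0.05],
  [0.62,0.3,0.05],
  [0.65,0.23,0.06],
  [0.68,0.15,0.06],
  [0.69,0.07,0.06],
], turn=[0.97,0.97,0.97,0.97,0.97,0.97,0.97,0.97], jaw=0.1)

```text
time: 25.25
position: [551.4, 44.1, 249.2]
ee_rot: [0.53, 0.848, -0.001, -0.001]
contact_force: [0.5, 0.5, -0.1]
opening: 0.449
grasp_force: 0.0
```

Call:
carry_out([
  [0.69,-0.01,0.06],
  [0.69,-0.09,0.06],
  [0.67,-0.17,0.06],
  [0.65,-0.25,0.06],
  [0.61,-0.32,0.06],
  [0.57,-0.39,0.06],
  [0.52,-0.46,0.06],
  [0.47,-0.51,0.06],
], turn=[0.97,0.97,0.97,0.97,0.97,0.97,0.97,0.97])

```text
time: 26.05
position: [450.2, 241.1, 230.1]
ee_rot: [0.855, 0.519, -0.001, -0.0]
contact_force: [-0.3, -0.4, -0.9]
opening: 0.449
grasp_force: 0.0
```

Call:
carry_out([
  [0.4,-0.56,0.06],
  [0.33,-0.61,0.06],
  [0.26,-0.64,0.06],
  [0.18,-0.67,0.06],
  [0,0,0],
  [0,0,0],
], turn=[0.97,0.97,0.97,0.97,0,0])

```text
time: 26.65
position: [399.5, 338.4, 220.7]
ee_rot: [0.95, 0.312, -0.001, 0.001]
contact_force: [-0.2, -0.4, -0.6]
opening: 0.451
grasp_force: 0.0
```

```bash
python3 - <<'E'
from h import *
plan([401.9,340.3,122],-54.4)
sil('carver_long',0)
im=env.snapshot('wrist');cv2.imwrite('pics/w8.png',im)
c,s=.8129,.5824
for l in (113,130,145,158,170,200):
  x=-5.7+.7071*l+1;y=58.9;print(l,proj('wrist',[[349.2+c*x-s*y,230.1+s*x+c*y,29.7+.7071*l]]).round())
E
```

```text
t 26.65 at [399.5 338.4 220.7] yaw -53.7 TURN units 0.1 SHIFT after turn [ 0.08 -0.    2.47] before turn [ 0.08 -0.    2.47]
carver_long 0.83 [(173, 316, 328), (185, 311, 329), (198, 309, 333), (210, 310, 329), (223, 310, 330), (236, 310, 328), (248, 311, 326), (261, 310, 326), (274, 316, 320)]
113 [[318. 231.]]
130 [[318. 223.]]
145 [[318. 215.]]
158 [[318. 207.]]
170 [[318. 199.]]
200 [[318. 176.]]
```

Call:
carry_out([
  [0.08,0,0.4],
  [0,0,0.8],
  [0,0,0.8],
  [0,0,0.47],
  [0,0,0],
], turn=[0.1,0,0,0,0])

```text
time: 27.3
position: [401.5, 338.3, 120.2]
ee_rot: [0.953, 0.304, -0.003, 0.001]
contact_force: [-0.6, 0.2, 0.9]
opening: 0.45
grasp_force: 0.0
```

Call:
carry_out([
  [0,0,0],
  [0,0,0],
  [0,0,0],
  [0,0,0],
  [0,0,0],
], turn=[0,0,0,0,0], jaw=1, force=30)

```text
time: 27.8
position: [403.5, 340.9, 123.8]
ee_rot: [0.952, 0.305, 0.002, -0.0]
contact_force: [0.8, -0.1, 2.8]
opening: 0.176
grasp_force: 29.3
```

Call:
carry_out([
  [0,0,-0.3],
  [0,0,-0.7],
  [0,0,-1],
  [0,0,-1],
  [0,0,0],
  [0,0,0],
], turn=[0,0,0,0,0,0])

```text
time: 28.4
position: [402.5, 340.5, 243.9]
ee_rot: [0.952, 0.305, 0.001, -0.0]
contact_force: [0.0, 0.5, -1.0]
opening: 0.176
grasp_force: 29.4
```

```bash
python3 - <<'E'
from h import *
s,p,R=st();print(s['time'],p,s['opening'],s['grasp_force'])
sil('carver_long',0);lean2(158,range(0,61,10))
im=env.snapshot('wrist');cv2.imwrite('pics/w9.png',im)
E
```

```text
28.4 [402.47773489 340.45912864 243.87568659] 0.17632883793869636 29.403288275934756
carver_long 0.72 [(255, 326, 332), (265, 311, 335), (275, 301, 344), (286, 304, 339), (296, 307, 335), (306, 307, 335), (317, 309, 332), (327, 311, 329), (338, 318, 322)]
0 [[320.0, 188.0], [320.0, 179.0], [320.0, 197.0]]
10 [[320.0, 218.0], [320.0, 210.0], [320.0, 227.0]]
20 [[320.0, 249.0], [320.0, 240.0], [320.0, 258.0]]
30 [[320.0, 281.0], [320.0, 272.0], [320.0, 290.0]]
40 [[320.0, 314.0], [320.0, 304.0], [320.0, 324.0]]
50 [[320.0, 349.0], [320.0, 339.0], [320.0, 360.0]]
60 [[320.0, 387.0], [320.0, 376.0], [320.0, 399.0]]
```

View pics/w9.png

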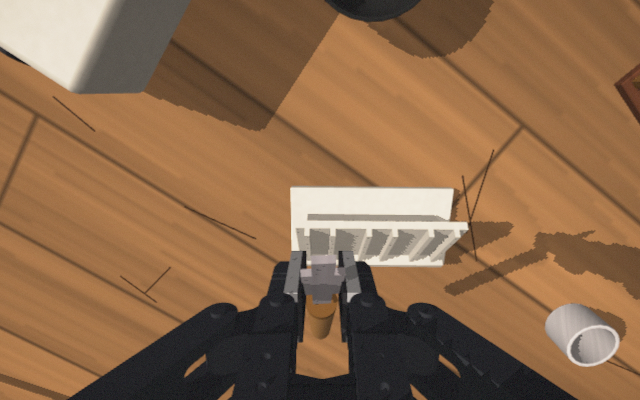

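The long carver is held by its blade. The handle hangs below it around (320,320), with a lean of about 45°. I'll carry it to the block face.

```bash
python3 - <<'E'
from h import *
rows(W(-156,-35,225),79.5,20)
E
```

```text
28.55 [401.7 339.7 241.3] -54.5 turn -0.975 [[-0.27, 0.57, 0.02], [-0.34, 0.54, 0.02], [-0.4, 0.49, 0.02], [-0.45, 0.44, 0.02], [-0.5, 0.39, 0.02], [-0.54, 0.33, 0.02], [-0.58, 0.26, 0.02], [-0.6, 0.19, 0.02], [-0.62, 0.12, 0.02], [-0.63, 0.05, 0.02], [-0.63, -0.03, 0.02], [-0.62, -0.1, 0.02], [-0.61, -0.17, 0.02], [-0.58, -0.24, 0.02], [-0.55, -0.31, 0.02], [-0.51, -0.37, 0.02], [-0.46, -0.43, 0.02], [-0.41, -0.48, 0.02], [-0.35, -0.52, 0.02], [-0.29, -0.56, 0.02]]
```

Call:
carry_out([
  [-0.27,0.57,0.02],
  [-0.34,0.54,0.02],
  [-0.4,0.49,0.02],
  [-0.45,0.44,0.02],
  [-0.5,0.39,0.02],
  [-0.54,0.33,0.02],
  [-0.58,0.26,0.02],
  [-0.6,0.19,0.02],
], turn=[-0.97,-0.97,-0.97,-0.97,-0.97,-0.97,-0.97,-0.97])

```text
time: 29.35
position: [436.7, 139.7, 234.9]
ee_rot: [0.712, 0.702, -0.001, -0.001]
contact_force: [-0.1, 0.3, -0.6]
opening: 0.176
grasp_force: 29.4
```

Call:
carry_out([
  [-0.62,0.12,0.02],
  [-0.63,0.05,0.02],
  [-0.63,-0.03,0.02],
  [-0.62,-0.1,0.02],
  [-0.61,-0.17,0.02],
  [-0.58,-0.24,0.02],
  [-0.55,-0.31,0.02],
  [-0.51,-0.37,0.02],
], turn=[-0.97,-0.97,-0.97,-0.97,-0.97,-0.97,-0.97,-0.97])

```text
time: 30.15
position: [470.6, -58.9, 228.4]
ee_rot: [0.322, 0.947, -0.0, -0.002]
contact_force: [0.0, 0.8, -1.1]
opening: 0.18
grasp_force: 29.4
```

Call:
carry_out([
  [-0.46,-0.43,0.02],
  [-0.41,-0.48,0.02],
  [-0.35,-0.52,0.02],
  [-0.29,-0.56,0.02],
  [0,0,0],
  [0,0,0],
], turn=[-0.97,-0.97,-0.97,-0.97,0,0])

```text
time: 30.75
position: [487.1, -157.2, 225.3]
ee_rot: [0.098, 0.995, 0.001, -0.002]
contact_force: [-0.2, 0.8, -0.7]
opening: 0.17
grasp_force: 29.4
```

```bash
python3 - <<'E'
from h import *
rk();sil('carver_long',0);plan(W(-156,-35,137),79.5)
E
```

```text
t 30.75 rack xyz -158.5 -34.2 225.3 yaw 78.73 F [-0.2  0.8 -0.7] open 0.17 grip 29.41868039779365
carver_long 0.87 [(255, 328, 332), (265, 311, 335), (276, 300, 344), (286, 303, 340), (297, 306, 336), (307, 306, 335), (318, 309, 332), (328, 310, 329), (339, 319, 320)]
t 30.85 at [ 487.3 -156.5  226. ] yaw 78.8 TURN units -0.1 SHIFT after turn [-0.06 -0.04  2.22] before turn [-0.07 -0.04  2.22]
```

Call:
carry_out([
  [0,0,0.8],
  [0,0,0.8],
  [0,0,0.62],
  [-0.2,0,0],
  [-0.18,0,0],
], turn=[-0.1,0,0,0,0], force=30)

```text
time: 31.35
position: [503.9, -159.7, 138.4]
ee_rot: [0.091, 0.996, 0.0, 0.0]
contact_force: [-0.2, -0.2, -0.9]
opening: 0.173
grasp_force: 29.4
```

Call:
carry_out([
  [-0.29,0,-0.28],
  [-0.32,0,-0.25],
  [-0.345,0,-0.21],
  [-0.365,0,-0.175],
], turn=[0,0,0,0])

```text
time: 31.75
position: [556.0, -169.7, 177.2]
ee_rot: [0.091, 0.996, -0.0, 0.001]
contact_force: [-1.0, 0.1, -0.7]
opening: 0.166
grasp_force: 28.9
```

Call:
carry_out([
  [-0.385,0,-0.135],
  [-0.4,0,-0.09],
  [-0.34,0,-0.045],
  [-0.34,0,-0.015],
  [-0.07,0,0],
  [0,0,0],
  [0,0,0],
], turn=[0,0,0,0,0,0,0])

```text
time: 32.45
position: [615.6, -180.7, 186.6]
ee_rot: [0.091, 0.996, -0.0, 0.001]
contact_force: [-0.5, -0.2, -0.1]
opening: 0.026
grasp_force: 35.2
```

```bash
python3 - <<'E'
from h import *
rk();sil('carver_long',0);lean2(158,range(-10,16,5))
E
```

```text
t 32.45 rack xyz -27.9 -33.9 186.6 yaw 79.56 F [-0.5 -0.2 -0.1] open 0.026 grip 35.16301178256981
carver_long 0.57 [(173, 318, 323), (193, 311, 332), (213, 310, 334), (234, 307, 336), (254, 319, 324), (274, 318, 325), (295, 317, 325), (315, 317, 326), (336, 320, 323)]
-10 [[323.0, 156.0], [323.0, 147.0], [323.0, 165.0]]
-5 [[323.0, 172.0], [323.0, 163.0], [323.0, 181.0]]
0 [[323.0, 187.0], [323.0, 178.0], [323.0, 196.0]]
5 [[323.0, 203.0], [323.0, 194.0], [323.0, 211.0]]
10 [[323.0, 218.0], [323.0, 209.0], [323.0, 227.0]]
15 [[323.0, 233.0], [323.0, 224.0], [323.0, 242.0]]
```

The blade turned a quarter turn so the pads now hold its flats; it is still firm and upright. I'll move it over the keeper well.

Call:
carry_out([
  [0.04,0,0],
  [0,0,-0.5],
  [0,0,-0.6],
  [-0.4,-0.2,0],
  [-0.45,-0.26,0],
  [0,0,0],
  [0,0,0],
], turn=[0,0,0,0,0,0,0])

```text
time: 33.25
position: [643.2, -204.7, 229.4]
ee_rot: [0.091, 0.996, 0.0, -0.001]
contact_force: [-0.3, 0.7, -1.3]
opening: 0.025
grasp_force: 35.1
```

```bash
python3 - <<'E'
from h import *
rk();sil('carver_long',0);lean2(158,range(-5,6,5))
im=env.snapshot('wrist');cv2.imwrite('pics/w10.png',im)
# well mouth corners as this camera would show them (camera bias tool -1,-1.1 => use O-frame centre 0,0)
print(proj('wrist',[W(x,-52+y,72) for x,y in((-12,-12),(-12,12),(12,12),(12,-12))]).round(1).tolist())
g=cv2.cvtColor(im,cv2.COLOR_BGR2GRAY)
for r in range(165,225,6): print(r,g[r,285:365:3].tolist())
E
```

```text
t 33.25 rack xyz 3.6 -52.4 229.4 yaw 79.53 F [-0.3  0.7 -1.3] open 0.025 grip 35.130673967069015
carver_long 0.69 [(174, 318, 325), (194, 312, 332), (214, 310, 333), (234, 307, 336), (255, 319, 324), (275, 318, 325), (295, 318, 325), (315, 318, 325), (336, 320, 324)]
-5 [[323.0, 172.0], [323.0, 163.0], [323.0, 181.0]]
0 [[323.0, 187.0], [323.0, 178.0], [323.0, 196.0]]
5 [[323.0, 203.0], [323.0, 194.0], [323.0, 211.0]]
[[309.7, 165.3], [336.3, 165.3], [335.9, 190.9], [309.9, 190.8]]
165 [129, 127, 128, 129, 165, 164, 163, 157, 120, 120, 113, 106, 106, 106, 105, 102, 96, 121, 164, 165, 164, 164, 164, 164, 162, 162, 159]
171 [66, 164, 165, 164, 165, 166, 165, 170, 101, 110, 109, 113, 110, 109, 108, 110, 70, 132, 164, 162, 162, 163, 162, 163, 160, 162, 165]
177 [68, 162, 162, 161, 160, 161, 155, 100, 102, 112, 70, 76, 95, 111, 128, 123, 74, 127, 154, 156, 157, 157, 155, 156, 157, 156, 162]
183 [61, 146, 152, 102, 100, 103, 100, 96, 102, 78, 71, 81, 96, 113, 127, 132, 69, 134, 164, 162, 165, 165, 163, 159, 133, 111, 102]
189 [70, 101, 111, 112, 108, 109, 110, 105, 99, 85, 71, 85, 97, 114, 125, 134, 83, 141, 161, 160, 106, 104, 106, 105, 106, 105, 91]
195 [62, 100, 109, 112, 109, 110, 129, 165, 165, 77, 75, 87, 103, 117, 124, 134, 111, 107, 106, 104, 103, 101, 105, 104, 102, 103, 103]
201 [72, 95, 116, 146, 158, 157, 155, 161, 164, 69, 76, 86, 102, 118, 128, 131, 123, 109, 106, 111, 112, 113, 112, 112, 111, 113, 110]
207 [78, 84, 88, 86, 98, 63, 69, 71, 70, 72, 76, 83, 105, 116, 124, 131, 125, 66, 64, 63, 66, 64, 64, 67, 69, 63, 67]
213 [82, 83, 88, 83, 73, 98, 99, 99, 85, 73, 76, 90, 106, 116, 130, 134, 133, 97, 96, 96, 97, 94, 95, 96, 96, 90, 94]
219 [128, 128, 126, 134, 120, 121, 119, 118, 86, 74, 81, 93, 107, 112, 126, 131, 135, 79, 87, 117, 118, 117, 117, 117, 117, 113, 119]
```

Call:
carry_out([
  [-0.02,0.01,0.25],
  [0,0,0.3],
  [0,0,0.15],
  [0,0,0.1],
  [0,0,0],
], turn=[0,0,0,0,0])

```text
time: 33.9
position: [644.1, -204.4, 196.8]
ee_rot: [0.091, 0.996, 0.0, -0.001]
contact_force: [0.7, -0.9, -0.1]
opening: 0.028
grasp_force: 35.1
```

Call:
carry_out([
  [0,0,0.25],
  [0,0,0.3],
  [0,0,0.25],
  [0,0,0],
], turn=[0,0,0,0])

```text
time: 34.3
position: [645.6, -204.9, 167.0]
ee_rot: [0.091, 0.996, -0.0, 0.002]
contact_force: [0.6, -0.4, 5.2]
opening: 0.025
grasp_force: 36.1
```

```bash
python3 - <<'E'
from h import *
rk()
E
```

```text
t 34.3 rack xyz 6.0 -52.2 167.0 yaw 79.56 F [ 0.6 -0.4  5.2] open 0.025 grip 36.119662527926266
```

Call:
carry_out([
  [0,0,0],
  [0,0,0],
  [0,0,0],
], turn=[0,0,0], jaw=0.3)

```text
time: 34.6
position: [644.2, -204.4, 165.1]
ee_rot: [0.091, 0.996, 0.0, -0.001]
contact_force: [-0.1, -0.3, 0.5]
opening: 0.35
grasp_force: 0.0
```

Call:
carry_out([
  [0,0,-0.4],
  [0,0,-0.8],
  [0,0,-0.8],
  [0,0,-0.5],
  [0,0,0],
], turn=[0,0,0,0,0])

```text
time: 35.1
position: [645.9, -205.0, 269.2]
ee_rot: [0.091, 0.996, -0.001, 0.003]
contact_force: [-0.2, -0.4, 0.1]
opening: 0.345
grasp_force: 0.0
```

```bash
python3 - <<'E'
from h import *
rk()
for c in('wrist','scene','top'):
  cv2.imwrite(f'pics/end_{c}.png',env.snapshot(c))
  for n in('carver_long','carver_mid','carver_short','bolt_grip'):
    d=env.find_in(c,n)[:1]
    r=env.silhouettes(c,n)[:1]
    b=''
    if r: q=np.argwhere(r[0]['region']);b=(q.min(0),q.max(0))
    for e in d:
      v=np.array(e['at']);w=v[:2]-O;print(c,n,'rack',(w@AX).round(),(w@AY).round(),v[2].round(),round(e['score'],2),b)
E
```

```text
t 35.1 rack xyz 6.3 -52.2 269.2 yaw 79.56 F [-0.2 -0.4  0.1] open 0.345 grip 0.0
wrist carver_long rack -7.0 -54.0 147.0 0.86 (array([154, 312]), array([222, 330]))
wrist carver_mid rack 0.0 -2.0 146.0 0.91 (array([154, 361]), array([213, 409]))
wrist carver_short rack -12.0 46.0 144.0 0.92 (array([110, 276]), array([212, 639]))
wrist bolt_grip rack -37.0 147.0 105.0 0.81 (array([133, 450]), array([144, 639]))
scene carver_long rack 8.0 -54.0 130.0 0.68 (array([276, 228]), array([324, 246]))
scene carver_mid rack 5.0 -0.0 143.0 0.92 (array([274, 259]), array([316, 274]))
scene carver_short rack -4.0 54.0 130.0 0.95 (array([265, 286]), array([310, 302]))
scene bolt_grip rack -32.0 188.0 104.0 0.55 (array([232, 301]), array([280, 406]))
top carver_mid rack -1.0 -4.0 139.0 0.45 (array([141, 406]), array([161, 418]))
top bolt_grip rack -31.0 178.0 107.0 0.54 (array([126, 305]), array([160, 381]))
```

```bash
python3 - <<'E'
from h import *
def rr(P): d=np.array(P)[:2]-O; return (d@AX).round(1),(d@AY).round(1)
z=np.load('w4.npz');k=dict(camera_matrix=z['K'],R=z['R'],t=z['t'])
for h in(110,158): print(h,'w4',rr(ray('',607,147,h,k)),'scene',rr(ray('scene',404,238,h)),'top',rr(ray('top',304,137,h)))
for c in('scene','top'):
  env.snapshot(c)
  m=env.silhouettes(c,'bolt_grip')[0]['region']; q=np.argwhere(m)
  for col in (range(390,410,3) if c=='scene' else range(298,330,4)):
    r=q[q[:,1]==col][:,0]; print(c,col,(r.min(),r.max()) if len(r) else '')
for y in (230,240,250,260): print(y,[proj(c,[W(-31,y,110),W(-31,y,158)]).round().tolist() for c in('scene','top')],proj('',[W(-31,y,110),W(-31,y,158)],k).round().tolist())
rows(W(-31,300,220),79.5,8)
E
```

```text
110 w4 (np.float64(-23.0), np.float64(289.9)) scene (np.float64(-52.3), np.float64(270.9)) top (np.float64(-34.6), np.float64(263.2))
158 w4 (np.float64(-31.8), np.float64(249.6)) scene (np.float64(-23.8), np.float64(253.6)) top (np.float64(-52.3), np.float64(256.5))
scene 390 (np.int64(252), np.int64(257))
scene 393 (np.int64(251), np.int64(256))
scene 396 (np.int64(249), np.int64(256))
scene 399 (np.int64(235), np.int64(255))
scene 402 (np.int64(233), np.int64(254))
scene 405 (np.int64(234), np.int64(242))
scene 408 
top 298 
top 302 
top 306 (np.int64(130), np.int64(132))
top 310 (np.int64(128), np.int64(138))
top 314 (np.int64(138), np.int64(140))
top 318 (np.int64(140), np.int64(141))
top 322 (np.int64(140), np.int64(142))
top 326 (np.int64(141), np.int64(144))
230 [[[387.0, 253.0], [390.0, 238.0]], [[317.0, 139.0], [317.0, 132.0]]] [[542.0, 140.0], [581.0, 149.0]]
240 [[[393.0, 251.0], [395.0, 237.0]], [[313.0, 138.0], [313.0, 131.0]]] [[553.0, 140.0], [594.0, 148.0]]
250 [[[398.0, 250.0], [401.0, 235.0]], [[309.0, 137.0], [309.0, 130.0]]] [[564.0, 140.0], [607.0, 148.0]]
260 [[[403.0, 249.0], [406.0, 234.0]], [[306.0, 136.0], [305.0, 129.0]]] [[575.0, 139.0], [621.0, 148.0]]
36.65 [ 644.6 -204.5  265.9] 79.6 turn 0.001 [[0.11, 1.1, 0.14], [0.11, 1.1, 0.14], [0.11, 1.1, 0.14], [0.11, 1.1, 0.14], [0.11, 1.1, 0.14], [0.11, 1.1, 0.14], [0.11, 1.1, 0.14], [0.11, 1.1, 0.14]]
```

Call:
carry_out([
  [0.12,1,0],
  [0.12,1,0],
  [0.12,1,0],
  [0.12,1,0],
  [0.12,1,0],
  [0.12,1,0],
  [0.1,1,0],
  [0.1,1,0],
], turn=[0,0,0,0,0,0,0,0], jaw=1)

```text
time: 37.45
position: [666.3, 118.4, 266.1]
ee_rot: [0.091, 0.996, 0.0, 0.0]
contact_force: [0.7, 0.5, 0.2]
opening: -0.0
grasp_force: 0.0
```

Call:
carry_out([
  [0,0.7,0.8],
  [0,0,0.9],
  [0,0,0.9],
  [0,0,0.8],
  [0,0,0],
], turn=[0,0,0,0,0])

```text
time: 37.95
position: [668.2, 143.9, 124.6]
ee_rot: [0.091, 0.996, -0.001, -0.005]
contact_force: [-1.2, -1.0, -0.6]
opening: -0.003
grasp_force: 0.0
```

```bash
python3 - <<'E'
from h import *
rk();plan(W(-31,275,128),79.5)
E
```

```text
t 37.95 rack xyz -35.3 294.9 124.6 yaw 79.58 F [-1.2 -1.  -0.6] open -0.003 grip 0.0
t 37.95 at [668.2 143.9 124.6] yaw 79.6 TURN units 0.01 SHIFT after turn [-0.11 -0.5  -0.08] before turn [-0.11 -0.5  -0.08]
```

Call:
carry_out([
  [-0.1,-0.3,0],
  [0,-0.4,0],
  [0,-0.4,0],
  [0,-0.4,0],
  [0,-0.4,0],
  [0,-0.4,0],
  [0,-0.4,0],
  [0,-0.4,0],
], turn=[0,0,0,0,0,0,0,0])

```text
time: 38.75
position: [652.5, 20.3, 130.0]
ee_rot: [0.091, 0.996, 0.0, -0.0]
contact_force: [1.1, 1.8, 1.4]
opening: -0.001
grasp_force: 0.9
```

Call:
carry_out([
  [0,-0.3,0],
  [0,-0.2,0],
  [0,-0.2,0],
], turn=[0,0,0])

```text
time: 39.05
position: [647.4, -6.4, 129.7]
ee_rot: [0.091, 0.996, 0.0, -0.0]
contact_force: [-0.2, 2.4, 0.7]
opening: -0.0
grasp_force: 0.8
```

```bash
python3 - <<'E'
from h import *
rk()
E
```

```text
t 39.05 rack xyz -28.4 143.3 129.7 yaw 79.55 F [-0.2  2.4  0.7] open -0.0 grip 0.843774676322937
```

Pushing with about 2 N, as expected for the bolt's friction. I'll keep going until the stop.

Call:
carry_out([
  [0,-0.15,0],
  [0,-0.15,0],
  [0,-0.1,0],
], turn=[0,0,0])

```text
time: 39.35
position: [644.6, -21.8, 129.7]
ee_rot: [0.091, 0.996, 0.0, -0.0]
contact_force: [0.1, 1.7, 0.9]
opening: 0.005
grasp_force: 0.8
```

Call:
carry_out([
  [0,-0.1,0],
  [0,-0.1,0],
  [0,-0.1,0],
], turn=[0,0,0])

```text
time: 39.65
position: [644.0, -25.1, 130.0]
ee_rot: [0.093, 0.996, 0.008, 0.001]
contact_force: [4.5, 31.5, -0.4]
opening: -0.002
grasp_force: 16.5
```

Call:
carry_out([
  [0,0.4,0],
  [0,0.6,0],
  [0,0.2,-0.8],
  [0,0,-1],
  [0,0,-1],
  [0.5,0.5,-0.5],
  [0,0,0],
], turn=[0,0,0,0,0,0,0])

```text
time: 40.35
position: [635.9, 38.6, 266.2]
ee_rot: [0.09, 0.996, 0.001, 0.003]
contact_force: [1.1, -0.3, -0.5]
opening: -0.002
grasp_force: 0.0
```

```bash
python3 - <<'E'
from h import *
rk()
for c in('wrist','scene'):
  cv2.imwrite(f'pics/fin_{c}.png',env.snapshot(c))
  for n in('carver_long','carver_mid','carver_short','bolt_grip'):
    for e in env.find_in(c,n)[:1]:
      v=np.array(e['at']);w=v[:2]-O;print(c,n,'rack',(w@AX).round(),(w@AY).round(),v[2].round(),round(e['score'],2))
  r=env.silhouettes(c,'bolt_grip')
  if r: m=r[0]['region'];cs=np.where(m.any(0))[0];print(c,'bolt cols',cs[0],cs[-1],[(int(x),int(np.where(m[:,x])[0].mean())) for x in (cs[0],cs[-1])])
print('expected nose/pin: scene',proj('scene',[W(-31,-81,100),W(-31,-73,100),W(-31,94,158),W(-31,102,158)]).round().tolist(),'wrist',proj('wrist',[W(-32,-80,100),W(-32,94,158),W(-32,102,158),W(-32,102,110)]).round().tolist())
E
```

```text
t 40.35 rack xyz -47.9 185.5 266.2 yaw 79.67 F [ 1.1 -0.3 -0.5] open -0.002 grip 0.0
wrist carver_long rack -3.0 -48.0 140.0 0.74
wrist carver_mid rack -1.0 4.0 133.0 0.69
wrist carver_short rack -13.0 55.0 140.0 0.56
wrist bolt_grip rack -38.0 36.0 109.0 0.73
wrist bolt cols 41 244 [(41, 193), (244, 195)]
scene carver_long rack 9.0 -53.0 132.0 0.74
scene carver_mid rack 4.0 -1.0 143.0 0.91
scene carver_short rack -5.0 53.0 129.0 0.94
scene bolt_grip rack -30.0 36.0 109.0 0.77
scene bolt cols 224 325 [(224, 296), (325, 272)]
expected nose/pin: scene [[219.0, 298.0], [224.0, 297.0], [315.0, 257.0], [320.0, 255.0]] wrist [[43.0, 197.0], [208.0, 219.0], [218.0, 219.0], [234.0, 200.0]]
```

```bash
python3 - <<'E'
from h import *
k=env.calibration('scene');env.snapshot('scene')
for n,y,h in(('carver_long',-52,220),('carver_mid',0,195),('carver_short',52,170)):
  r=env.silhouettes('scene',n)
  m=r[0]['region'];q=np.argwhere(m);t=q[q[:,0]<=q[:,0].min()+1].mean(0)[::-1]
  print(n,'seen top',t,[(x,proj('scene',[W(x,y-1,h)],k).round().tolist()[0]) for x in(-12,0,12)],'if 20 higher',proj('scene',[W(0,y-1,h+20)],k).round().tolist()[0])
E
```

```text
carver_long seen top [229.  276.5] [(-12, [227.0, 268.0]), (0, [228.0, 275.0]), (12, [229.0, 281.0])] if 20 higher [226.0, 268.0]
carver_mid seen top [265.66666667 274.66666667] [(-12, [261.0, 268.0]), (0, [263.0, 275.0]), (12, [264.0, 281.0])] if 20 higher [261.0, 268.0]
carver_short seen top [294.71428571 265.64285714] [(-12, [293.0, 268.0]), (0, [295.0, 274.0]), (12, [297.0, 281.0])] if 20 higher [294.0, 268.0]
```

```bash
python3 - <<'E'
from h import *
from scipy.optimize import least_squares
def tip(c,n):
  im=env.snapshot(c);k=env.calibration(c);r=env.silhouettes(c,n)
  if not r: return None
  m=r[0]['region'].astype(np.uint8);return c,k,m
for n,y,h in(('carver_short',52,170),('carver_mid',0,195),('carver_long',-52,220)):
  V=[tip(c,n) for c in('scene','wrist','top')]
  V=[v for v in V if v is not None]; print(n,[v[0] for v in V])
  # fit lean in x and y, butt height: sample axis points, score against silhouette distance
  D=[(k,cv2.distanceTransform(1-m,cv2.DIST_L2,3),m) for _,k,m in V]
  best=[]
  for b in (20,30,40,50,60):
    for tx in np.arange(-.2,.21,.05):
      e=0
      for k,d,m in D:
        H=np.zeros_like(m)
        P=[[*(O+(1+tx*s)*AX+(y-1.1)*AY),b+s*np.cos(tx)] for s in np.linspace(max(0,(74-b)),h-20,40)]
        pts=proj('',P,k).round().astype(int); cv2.polylines(H,[pts.reshape(-1,1,2)],False,1,6)
        e+=(H&m).sum()/((H|m).sum()+1)
      best.append((round(e/len(D),3),b,round(tx,2)))
  print(sorted(best)[::-1][:4])
E
```

```text
carver_short ['scene', 'wrist', 'top']
[(np.float64(0.567), 30, np.float64(-0.15)), (np.float64(0.563), 20, np.float64(-0.1)), (np.float64(0.554), 40, np.float64(-0.15)), (np.float64(0.536), 60, np.float64(-0.2))]
carver_mid ['scene', 'wrist', 'top']
[(np.float64(0.584), 20, np.float64(-0.0)), (np.float64(0.55), 30, np.float64(-0.0)), (np.float64(0.513), 40, np.float64(-0.0)), (np.float64(0.504), 20, np.float64(0.05))]
carver_long ['scene', 'wrist', 'top']
[(np.float64(0.52), 20, np.float64(-0.0)), (np.float64(0.501), 30, np.float64(-0.0)), (np.float64(0.484), 40, np.float64(-0.0)), (np.float64(0.479), 20, np.float64(0.05))]
```

```bash
python3 -c "
from rig import env
print(env.finish_job())"
```

```text
the job is handed in; nothing more can be done
None
```

I handed the job in: all three carvers stand in their own wells with the bolt pushed to its stop. By the camera fits the short one leans about 0.1–0.15 rad (limit 0.25), and the judge's verdict wasn't shown.

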